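# Put the grip ring away in the lift-up locker

## Robot

A 6-joint arm with a two-finger parallel gripper is mounted at the origin on the work surface. World frame = base frame: x ahead of the robot, y to its left, z up, the work surface at z = 0. Lengths are in mm, angles in degrees, forces in N, time in s.
With the tool pointing down it reaches from about 300 to 1000 mm from the base axis. Payload 5.1 kg.
Tool frame: the origin (TCP) lies midway between the tips of the shut fingers; the grasp point (between the pads) lies arm.tcp_to_grasp behind it (arm.tcp_to_grasp is the distance from the TCP to the grasp point, in mm); z points along the fingers, y is the line along which they close (so a half turn about z gives the same grasp; the last joint's range is limited). The gripper opens to 95 mm and grips with 3 to 60 N. Pads are 20 mm wide; open, the fingers measure 119 mm over their backs; the gripper's body (75 mm by 180 mm) begins 59 mm behind the grasp point.
Start: joints at [-69.821, 7.093, 94.555, -0, 78.352, -4.733], TCP at [273.766, -589.522, 176.256] pointing down, gripper open.
Joint ranges: [-149.61, 149.61], [-58.7, 133.49], [1.44, 155.28], [-77.14, 257.14], [18.33, 153.61], [-166.67, 166.67]. Speed limits (degrees/s): [147.25, 147.25, 180, 180, 180, 180].

## Interface

Orientations are given as [roll, pitch, yaw] about the fixed x, y, z axes, in that order (R = Rz(yaw) Ry(pitch) Rx(roll)).
In Python, from plant import sensors, optics, arm, nets gives the robot as it stands. The module is installed in compiled form; this text tells all that it offers.
- The arm moves only by the tool apply_moves, never from a script. Its argument "commands" is a list of rows, each a list of 4 numbers: the shift along the tool's x, y, z normalised to -1 to 1, where 1 is 2.5 cm, then the turn about the tool's z normalised to -1 to 1, where 1 is 4 degrees. A call has 1 to 5 rows; each row shifts and turns the commanded pose from where the row before left it, along the tool's axes as they then stand; what a row does not reach is not made up. A row lasts 1/12 s, in which the tool goes at most 41.7 mm and 7.16 degrees, less where a joint would pass 70% of its speed; a pose out of reach is approached as far as the arm can. A call with a number of a shift or a turn outside -1 to 1 is refused whole. A call with a gripper value outside its range is refused whole. "gripper" is the opening, from -1 (shut) to 1 (fully open), set as the call begins (left out, the last holds). The fingers move at their own pace and stop on an object; "force" is the grip in N (left out, the last holds). Time passes only in rows, so rows that do not move let the fingers close. It gives the time, the measured TCP pose, the force, the opening and the grip force at its end, in the units of the state.
- sensors.get_obs(): the state, without advancing time (a new reading comes with each control period).
- optics.grab_frame(name): name is "scene" or "top" or "wrist"; returns a dict with "color" (400x640x3 uint8, red, green, blue), "vertical_fov" (degrees; the focal length in pixels is half the picture's height over the tangent of half this angle, whatever the lens; pixels are square), "cx", "cy" (the principal point, pixels), "extrinsics" (4x4, takes a point from world to camera coordinates). Camera axes: x right, y up, looking along -z (the intrinsics and any distortion apply to the point x, -y, -z); pixel columns grow to the right and rows downward; lengths in mm; the calibration is good to about 2 mm. A picture is of the moment at which its call begins. There is no depth.
- arm.sign_off(): hands the job in; it is judged then, once.
Trained networks look in the newest picture that a camera, given by its name, has taken for a name from the list of things; names that differ only in an ending like _2 or _b are one class to them, and where a whole thing is asked for, a point or a joint stands for the part that bears it (a point fixed in the world has none). Each returns a list of dicts, best first, with "p" (0 to 1); they miss things now and then, are a little off and sometimes report something else, mostly with a low value. They report only what shows in the picture. A call takes as long as a camera call. They do not tell look-alikes from the thing itself.
- nets.masks_of(camera, thing): "pixels" (400x640 bool, what is visible of it) and "location" ([column, row] in pixels, amid what is visible of it).
The state is a dict: "t": time; "joint_positions": joint angles; "joint_vel": joint speeds; "tau": joint torques, N m; "position": TCP position; "tool_rot": TCP orientation; "wrist_force": force on the tool from outside, world axes, zero at the start; "moment": the same for the moment, N m; "finger_gap": finger opening in mm; "grip_force": force on a finger pad.
Only numpy, scipy, OpenCV 4.12 (cv2) and the standard library are available. Lean on these libraries where they do the work, as an engineer would, in place of code of your own. Each camera call takes 0.05 s, during which the arm holds its last target. There are 200 camera calls.

## Task

Put the green grip ring away in the slant-front locker: raise its lift-up door until the stay locks and holds it open by itself, then set the ring down flat on the locker's floor without dropping it. Then press the red button to unlock the stay and lower the door gently, without slamming it, until it is fully closed; leave the white mug and the little wooden box where they stand.

Things in the scene. Friction and masses are not known exactly. Their poses are not given: they have to be found in the camera images.
- locker: Fixed bamboo locker, 200 mm deep (x), 300 wide (y), 172 high, with a slanted lift-up front facing the robot. Origin: centre of the wooden body's underside; x to its back, y left, z up. Front wall 60 mm high at x -100 to -88; side walls 12 thick. At its right side (y -150 to -225) an aluminium stay housing, 145 mm high for x -55 to -3, 200 high for x -3 to +100.
- locker_in (a point): On the inner floor (10 mm above the table) in the middle of the mouth, locker frame x -30, y 0 mm; axes as the locker's. With the door up the mouth is open from above, 138 mm in x (from the front wall back to the hinge) by 276 mm in y. Anywhere flat on the floor will do for the ring.
- door (a joint): Door angle, rad: 0 closed (panel slopes 35 degrees down from the hinge to the robot), grows as it is raised, stop 2.10. Raised past 2.0 the stay locks; let go, the door then rests on it at about 1.94 (nearly upright). Unlocked and let go, it sinks to about 1.15; below that friction holds it anywhere. Handle force up to 8 N raising, 4 N lowering. Starts at 0 to 0.2.
- door_hinge (a point): On the hinge line, mid-width, 165 mm above the table, locker frame x +50 mm; the line runs along the locker's y. The door panel is 280 mm wide (y -140 to +140), 186 mm from hinge to front edge and 12 mm thick.
- door_handle (a point): Middle of the dark steel round bar on the door's outer face: 10 mm thick, 110 long along y. From the hinge it lies 150 mm down the panel and 50 mm out from it (32 mm gap to the face); it runs on a 158 mm circle about the hinge; closed, 120 mm above the table. A round bar turns in a pinch, so the gripper can point down throughout; with the door upright the bar is on its far side.
- release (a joint): Travel, m, of the red stay-release button: 0 up, grows as pressed down, stop 0.013; spring 3 to 5 N. Unlocks the stay at about 0.008 to 0.010 and springs up when let go; it also dips by itself as the door is raised past the stay. Once unlocked, the door swings down by itself to about 1.15 and waits there, held by friction, to be lowered.
- release_top (a point): Centre of the top face of the red round button, 40 mm across, 165 mm above the table when up, on the lower part of the stay housing (locker frame x -30, y -197 mm). It is 57 mm to the right of the swinging door's edge: press it from above with the gripper's narrow side towards the door.
- grip_ring: Loose green hard silicone grip ring lying flat: outer diameter 68 mm, hole 36 mm, 28 mm high, about 90 g. Origin: centre of its underside, z along its axis.
- mug: White ceramic mug, 76 mm across, 85 mm high, about 280 g, handle at its +y. Origin: centre of its underside. Leave alone.
- slide_box: Small wooden box with a sliding lid, 110 x 60 mm, 42 mm high. Origin: centre of its underside. Leave alone.
Not all that is in view belongs to the job. Several things have the shape of the grip_ring; the one meant has the colours described above.

How it is judged:
By the outcome, as a careful person would: the job done as asked, in the order asked, and still so for the second after the job is handed in, with the robot touching nothing.
It also fails if it takes over 72 s, if anything falls off the work surface, if the arm or the gripper's body presses on something with over 40 N, if the wrist force passes 120 N, or if a joint passes its speed limit or range.

## Working session

There is one attempt and no reset: what is moved stays moved. The work goes in short steps, Python scripts to look and compute and a tool call to move; the robot and the scene stay as the last step left them, time stands still between calls to the robot, and variables do not carry over. Pictures are saved under pics/ and viewed, at most 10 in all, crops included, and the job is handed in when it is done.

Besides the shell and the picture viewer there is one more tool, called as name(argument=value, ...) on one line, values as JSON. apply_moves: Moves the arm, as the interface text tells. Scaled input: -1 to 1 covers 2.5 cm each way for a shift and 4 degrees each way for a turn. Its arguments: {"type":"object","properties":{"commands":{"type":"array","items":{"type":"array","items":{"type":"number"}}},"gripper":{"type":"number"},"force":{"type":"number"}},"required":["commands"]}

```bash
mkdir -p pics
cat > h.py <<'E'
import numpy as np, cv2
from plant import sensors, optics, arm, nets
def K(f):
    fl=200/np.tan(np.radians(f["vertical_fov"]/2)); return fl,f["cx"],f["cy"]
def ray(f,u,v):
    fl,cx,cy=K(f); E=np.array(f["extrinsics"]); d=np.array([(u-cx)/fl,-(v-cy)/fl,-1.])
    R=E[:3,:3]; return -R.T@E[:3,3], R.T@d
def atz(f,u,v,z):
    o,d=ray(f,u,v); return o+d*(z-o[2])/d[2]
def proj(f,p):
    fl,cx,cy=K(f); E=np.array(f["extrinsics"]); c=E[:3,:3]@np.asarray(p,float)+E[:3,3]
    return cx+fl*c[0]/-c[2], cy+fl*c[1]/c[2]
def save(f,n): cv2.imwrite('pics/'+n,cv2.cvtColor(f["color"],cv2.COLOR_RGB2BGR))
E
python3 - <<'E'
from h import *
import pickle
F={}
for n in ("scene","top"):
    f=optics.grab_frame(n); F[n]=f; save(f,n+'1.png'); print(n,{k:v for k,v in f.items() if k!='color'})
    for t in ("grip_ring","door_handle","release_top","locker","mug","slide_box"):
        print(t,[(round(m["p"],2),np.round(m["location"])) for m in nets.masks_of(n,t)])
pickle.dump(F,open('F.pkl','wb'))
print(sensors.get_obs()); print(arm.tcp_to_grasp)
E
```

```text
scene {'vertical_fov': 57.78759803922915, 'cx': 317.8148093918179, 'cy': 200.4307793118162, 'extrinsics': array([[ 5.49919369e-01,  8.35167570e-01,  9.15516131e-03,
        -2.57486710e+02],
       [-7.06200829e-01,  4.59092222e-01,  5.38994176e-01,
         3.16200814e+02],
       [ 4.45947393e-01, -3.02868720e-01,  8.42259735e-01,
        -1.31870721e+03],
       [ 0.00000000e+00,  0.00000000e+00,  0.00000000e+00,
         1.00000000e+00]])}
grip_ring [(0.87, array([234., 202.])), (0.73, array([205., 232.]))]
door_handle [(0.56, array([313., 219.]))]
release_top [(0.66, array([240., 239.]))]
locker [(0.57, array([310., 244.])), (0.48, array([310., 216.]))]
mug [(0.77, array([364., 151.])), (0.25, array([312., 243.]))]
slide_box [(0.92, array([418., 178.]))]
top {'vertical_fov': 44.361480700939694, 'cx': 322.7482037623179, 'cy': 197.7937937497923, 'extrinsics': array([[ 1.27121479e-02, -9.99782951e-01, -1.65061534e-02,
        -3.64165557e+01],
       [ 9.97858736e-01,  1.16250390e-02,  6.43645999e-02,
        -5.02971678e+02],
       [-6.41587449e-02, -1.72890216e-02,  9.97789930e-
[... 433 characters left out ...]
.]))]
{'t': 0.7, 'joint_positions': array([-6.98213573e+01,  7.09152243e+00,  9.45531563e+01,  9.55848524e-04,
        7.83498553e+01, -4.73325881e+00]), 'joint_vel': array([ 0.09416403, -0.06170846,  0.031977  , -0.00309132, -0.00676738,
       -0.02598683]), 'tau': array([-1.91627278e-04, -4.17439342e+01, -3.60138524e+01,  7.75122223e-02,
        4.26880969e-02, -1.43472562e-05]), 'position': array([ 273.77466122, -589.5532783 ,  176.2967483 ]), 'tool_rot': array([ 1.79994475e+02, -4.81950511e-04,  2.49117085e+01]), 'wrist_force': array([-0.58052995, -0.59215368, -0.98794361]), 'moment': array([-0.01323   ,  0.01311148,  0.018923  ]), 'grip_force': 0.0, 'finger_gap': 94.9646987296247}
18.8
```

```bash
ls pics
```

```text
scene1.png
top1.png
```

View pics/top1.png

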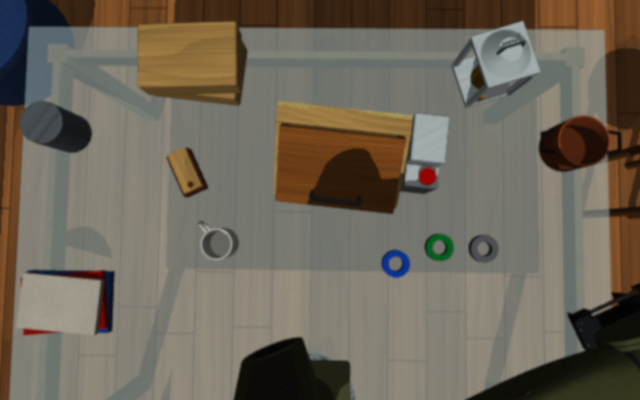

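View pics/scene1.png

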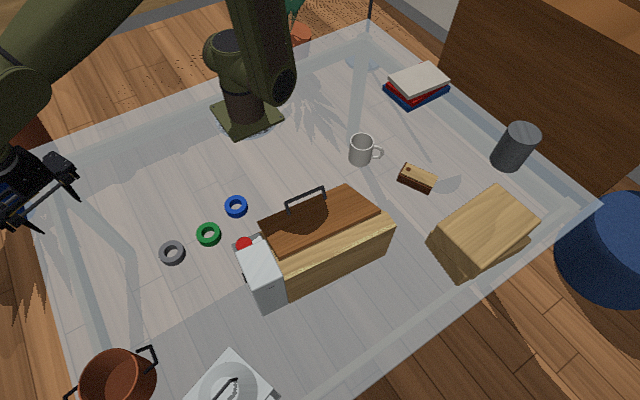

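Top view: the rings are blue (396,263), green (439,247) and grey (484,248). The red button is at (427,176), the handle at (336,198), the mug at (217,243) and the box at (187,171). In the scene view the green ring is at (208,233). I choose green and will check it in a crop.

Run:
```python
from h import *
import pickle
F=pickle.load(open('F.pkl','rb'))
for n in F:
    f=F[n]; c=f["color"].astype(int); r,g,b=c[...,0],c[...,1],c[...,2]
    m=((g>1.6*r)&(g>1.4*b)&(g>50)).astype(np.uint8)
    k,l,s,ce=cv2.connectedComponentsWithStats(m); i=1+np.argmax(s[1:,4]); print(n,'green',s[i],ce[i])
    u=s[i][0]+s[i][2]/2-.5; v=s[i][1]+s[i][3]/2-.5
    print(atz(f,*ce[i],14),atz(f,u,v,14), atz(f,u,v,28))
    m=((r>2.5*g)&(r>2.5*b)&(r>110)).astype(np.uint8)
    k,l,s,ce=cv2.connectedComponentsWithStats(m)
    for i in range(1,k):
        if s[i,4]>40: print('red',s[i],ce[i],atz(f,*ce[i],165))
f=F['top']; c=cv2.cvtColor(f["color"],cv2.COLOR_RGB2BGR)
cr=cv2.resize(c[90:280,265:505],None,fx=3,fy=3,interpolation=cv2.INTER_CUBIC)
cv2.imwrite('pics/crop.png',cv2.convertScaleAbs(cr,alpha=1.6,beta=10))
```

```text
scene green [196 222  24  25 355] [207.89295775 233.58873239]
[ 383.83515868 -321.68973779   14.        ] [ 384.44331541 -323.17542514   14.        ] [ 393.01452556 -323.27101562   28.        ]
red [236 237  16  13 145] [242.97931034 242.52413793] [ 543.49269412 -263.41537085  165.        ]
top green [426 234  28  27 440] [439.19772727 247.04090909]
[ 384.2769158  -321.14009804   14.        ] [ 384.3880704 -321.8884333   14.       ] [ 384.84504595 -318.80807593   28.        ]
red [419 168  17  16 226] [427.05752212 175.84513274] [ 544.85657009 -261.78914288  165.        ]
red [ 24 329  24   6  74] [ 32.87837838 331.54054054] [193.634476   596.72564078 165.        ]
```

View pics/crop.png

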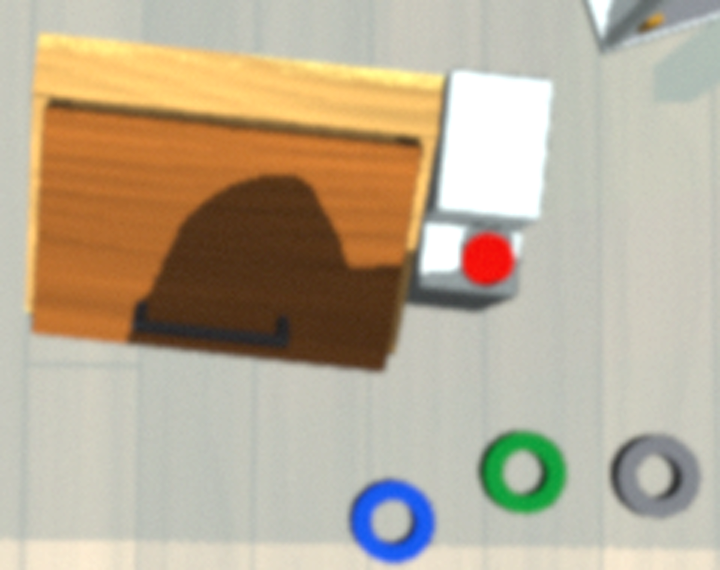

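Crop: the ring at crop (523,471), which is image (439,247), is green and sits between the blue and grey look-alikes. I'll fit the locker pose and door angle next.

```bash
cat >> h.py <<'E'
def loc2w(x,y,th,p):
    c,s=np.cos(th),np.sin(th); return np.array([x+c*p[0]-s*p[1],y+s*p[0]+c*p[1],p[2]])
def doorpt(s,n,yy,a):  # s along panel from hinge, n outward, locker frame
    e=-np.radians(35)+a
    return (50-s*np.cos(e)-n*np.sin(-e)*1, yy, 165+s*np.sin(e)+n*np.cos(e))
E
python3 - <<'E'
from h import *
import pickle
from scipy.optimize import least_squares
F=pickle.load(open('F.pkl','rb'))
t=lambda u,v:(265+u/3,90+v/3)
obs=[('top',t(40,33),('b',(100,150,172))),('top',t(445,75),('b',(100,-150,172))),('top',t(551,80),('b',(100,-225,200))),('top',t(541,222),('b',(-3,-225,200))),
('top',(427.06,175.85),('b',(-30,-197,165))),('scene',(243,242.5),('b',(-30,-197,165))),
('top',t(138,325),('d',(150,50,55))),('top',t(286,338),('d',(150,50,-55))),
('top',t(33,330),('d',(186,6,140))),('top',t(384,370),('d',(186,6,-140)))]
def res(q,full=False):
    x,y,th,a=q;r=[]
    for c,uv,(k,p) in obs:
        P=p if k=='b' else doorpt(*p,a)
        r.append(np.subtract(proj(F[c],loc2w(x,y,th,P)),uv))
    return np.ravel(r)
s=least_squares(res,[570,-70,-.1,.1],loss='soft_l1')
x,y,th,a=s.x; print(s.x,np.degrees(th)); print(res(s.x).reshape(-1,2).round(1))
for a_ in (a,0.6,1.2,1.94,2.05): print(round(a_,2),loc2w(x,y,th,doorpt(150,50,0,a_)).round(1))
print('btn',loc2w(x,y,th,(-30,-197,165)),'in',loc2w(x,y,th,(-30,0,10)),'hinge',loc2w(x,y,th,(50,0,165)))
E
```

```text
[ 5.93295564e+02 -7.04536751e+01 -9.98742939e-02  9.72694399e-02] -5.722375523806465
[[-0.2 -0.2]
 [-0.3  0.3]
 [ 1.4 -0.6]
 [ 0.1 -0.5]
 [ 0.8  0.5]
 [ 0.   0.1]
 [-0.2  0. ]
 [-1.2  1.1]
 [-0.2 -0. ]
 [ 0.1 -0.2]]
0.1 [488.6 -60.  134.9]
0.6 [493.3 -60.4 213.4]
1.2 [546.6 -65.8 289.9]
1.94 [655.6 -76.7 322.6]
2.05 [672.8 -78.4 320.3]
btn [ 543.80252048 -263.48071627  165.        ] in [563.44506302 -67.46242497  10.        ] hinge [643.04639959 -75.439092   165.        ]
```

apply_moves(commands=[[0,0,-0.2,-1],[0,0,-0.2,-1],[0,0,-0.2,-1],[0,0,-0.2,-1],[0,0,-0.2,-1]], gripper=-0.24, force=25)

```text
t: 1.12
position: [273.8, -589.5, 201.5]
tool_rot: [-180.0, -0.0, 45.1]
wrist_force: [0.1, 0.6, 0.3]
finger_gap: 66.8
grip_force: 0.0
```

apply_moves(commands=[[0,0,0,-1],[0,0,0,-1],[0,0,0,-1],[0,0,0,-1],[0,0,0,-1]])

```text
t: 1.53
position: [273.8, -589.5, 201.3]
tool_rot: [180.0, 0.0, 65.1]
wrist_force: [-0.5, -0.2, -0.8]
finger_gap: 37.6
grip_force: 0.0
```

apply_moves(commands=[[0,0,0,-1],[0,0,0,-1],[0,0,0,-1],[0,0,0,-1],[0,0,0,-0.85]])

```text
t: 1.95
position: [273.8, -589.5, 201.3]
tool_rot: [180.0, 0.0, 84.5]
wrist_force: [0.2, 0.3, 0.3]
finger_gap: 35.6
grip_force: 0.0
```

apply_moves(commands=[[1,0,0,0],[1,0,0,0],[1,0,0,0],[1,0,0,0],[1,0,0,0]])

```text
t: 2.37
position: [286.2, -464.0, 201.2]
tool_rot: [180.0, 0.0, 84.3]
wrist_force: [-0.2, 0.8, 0.0]
finger_gap: 36.1
grip_force: 0.0
```

apply_moves(commands=[[1,0,0,0],[1,0,0,0],[1,0,0,0],[1,0,0,0],[1,0,0,0]])

```text
t: 2.78
position: [298.5, -339.6, 201.3]
tool_rot: [180.0, 0.0, 84.3]
wrist_force: [0.5, -0.6, 0.7]
finger_gap: 35.9
grip_force: 0.0
```

apply_moves(commands=[[1,0,0,0],[1,0,0,0],[1,0.5,0,0],[1,0.5,0,0],[1,0.5,0,0]])

```text
t: 3.2
position: [348.6, -219.0, 201.6]
tool_rot: [179.9, 0.0, 84.3]
wrist_force: [1.3, 0.3, 0.7]
finger_gap: 36.0
grip_force: 0.0
```

apply_moves(commands=[[1,0.5,0,0],[1,0.5,0,0],[1,0.5,0,0],[1,0.5,0,0],[0.8,0.5,0,0]])

```text
t: 3.62
position: [423.0, -105.2, 201.6]
tool_rot: [179.9, 0.0, 84.4]
wrist_force: [0.3, 0.2, 0.9]
finger_gap: 35.9
grip_force: 0.0
```

apply_moves(commands=[[0.5,0.5,0,0],[0.5,0.5,0,0],[0,0,0,0],[0,0,0,0]])

```text
t: 3.95
position: [449.7, -84.1, 201.2]
tool_rot: [-180.0, 0.0, 84.4]
wrist_force: [-0.5, -0.2, 0.2]
finger_gap: 35.4
grip_force: 0.0
```

Run:
```python
from h import *
f=optics.grab_frame('wrist'); save(f,'w1.png')
q=(593.3,-70.45,-.0999)
print(f["vertical_fov"],f["cx"],f["cy"])
for yy in (55,0,-55): print(proj(f,loc2w(*q,doorpt(150,50,yy,.097))))
for m in nets.masks_of('wrist','door_handle'):
    px=np.argwhere(m["pixels"]); r=cv2.minAreaRect(px[:,::-1].astype(np.float32)); print(m["p"],m["location"],r)
```

```text
71.33526439538511 317.9944428243416 199.18419534447634
(np.float64(357.0849704763232), np.float64(112.79393257366024))
(np.float64(355.04410757060054), np.float64(170.8804424689551))
(np.float64(353.1925478108148), np.float64(223.57905539731678))
0.85 [455.6, 127.2] ((433.93536376953125, 137.25326538085938), (220.71176147460938, 323.09771728515625), 11.147006034851074)
```

View pics/w1.png

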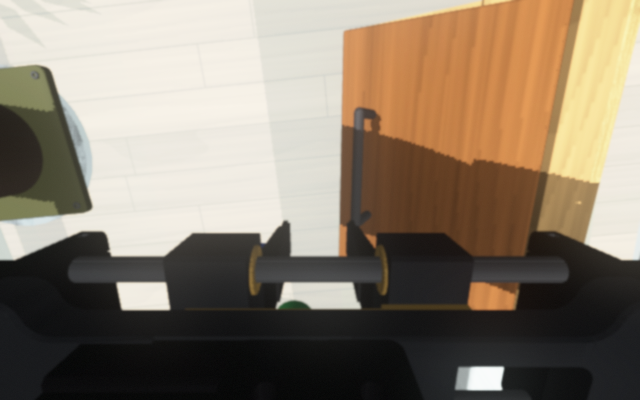

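The bar runs from (360,112) to (356,223), about 3 px (3 mm) farther in +x than predicted. The fingertips sit short of it and towards −y.

apply_moves(commands=[[0.55,0.75,0,0],[0.55,0.75,0,0],[0,0,0.8,0],[0,0,0.8,0],[0,0,0.6,0]])

```text
t: 4.47
position: [489.0, -61.5, 145.0]
tool_rot: [-180.0, 0.0, 84.3]
wrist_force: [0.0, 0.4, -0.1]
finger_gap: 36.1
grip_force: 0.0
```

apply_moves(commands=[[0,0,0.4,0],[0,0,0.3,0],[0,0,0.25,0],[0,0,0,0]])

```text
t: 4.8
position: [489.0, -61.1, 121.6]
tool_rot: [-179.9, -0.0, 84.3]
wrist_force: [-0.2, -0.0, -0.2]
finger_gap: 36.0
grip_force: 0.0
```

apply_moves(commands=[[0,0,0,0],[0,0,0,0],[0,0,0,0],[0,0,0,0],[0,0,0,0]], gripper=-1, force=25)

```text
t: 5.22
position: [490.1, -60.9, 123.1]
tool_rot: [179.9, 0.0, 84.3]
wrist_force: [-0.2, 0.6, -0.0]
finger_gap: 8.0
grip_force: 0.0
```

apply_moves(commands=[[0,0,0,0],[0,0,0,0]])

```text
t: 5.38
position: [489.8, -60.8, 122.7]
tool_rot: [180.0, 0.0, 84.3]
wrist_force: [-0.4, 0.3, -0.2]
finger_gap: 1.0
grip_force: 0.0
```

Run:
```python
from h import *
f=optics.grab_frame('scene'); c=cv2.cvtColor(f["color"],cv2.COLOR_RGB2BGR)
cv2.imwrite('pics/s2.png',cv2.resize(c[120:300,200:420],None,fx=3,fy=3))
print(sensors.get_obs())
```

```text
{'t': 5.4333, 'joint_positions': array([-1.33104157e+01, -1.08853183e+01,  1.17336059e+02, -5.20595509e-04,
        7.35391475e+01, -7.62652894e+00]), 'joint_vel': array([-0.04801321,  0.0828884 ,  0.05657098, -0.06927963, -0.00763037,
        0.00447735]), 'tau': array([-9.50122339e-04, -2.63350385e+01, -3.50903535e+01,  7.36785005e-02,
        4.67266934e-02,  8.30058138e-05]), 'position': array([489.779952  , -60.79644917, 122.60539555]), 'tool_rot': array([1.79990044e+02, 1.83688793e-03, 8.43162605e+01]), 'wrist_force': array([ 0.05657639,  0.03286796, -0.04471867]), 'moment': array([-0.04473107, -0.06307165,  0.01100484]), 'grip_force': 0.0, 'finger_gap': 0.47799229168066415}
```

View pics/s2.png

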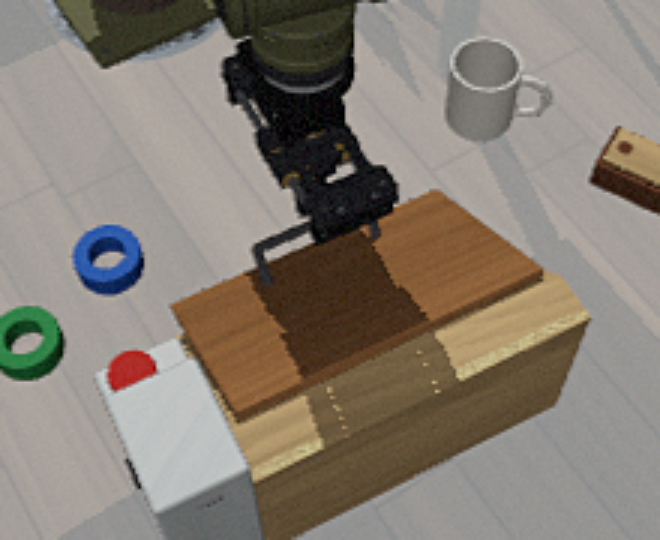

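The fingers closed fully and missed the bar. Its right end is at s2 crop (257,250), which is scene (285.7,203.3). I'll triangulate it.

Run:
```python
from h import *
import pickle
F=pickle.load(open('F.pkl','rb')); T,S=F['top'],F['scene']
q=(593.3,-70.45,-.0999)
def tri(a,b):
    (o1,d1),(o2,d2)=ray(T,*a),ray(S,*b)
    s=np.linalg.lstsq(np.c_[d1,-d2],o2-o1,rcond=None)[0]; p=o1+d1*s[0];r=o2+d2*s[1]; return (p+r)/2,np.linalg.norm(p-r)
print(tri((360.3,202.2),(285.7,203.3)), loc2w(*q,doorpt(150,50,-52,.097)))
for a in (0,.05,.1,.15,.2): print(a,[np.round(proj(S,loc2w(*q,doorpt(150,50,y,a))),1) for y in(-55,55)],[np.round(proj(T,loc2w(*q,doorpt(150,50,y,a))),1) for y in(-55,55)],[np.round(proj(S,loc2w(*q,doorpt(186,12,y,a))),1) for y in(-140,140)])
c=cv2.cvtColor(S["color"],cv2.COLOR_RGB2BGR)
a=cv2.resize(c[175:270,250:410],None,fx=5,fy=5,interpolation=cv2.INTER_CUBIC)
cv2.imwrite('pics/s3.png',a)
```

```text
(array([ 487.1552208 , -116.23001772,  136.50868701]), np.float64(2.218267095798208)) [ 483.43336485 -111.69822801  134.81051   ]
0 [array([286. , 206.3]), array([322.4, 190.7])] [array([358.9, 202.5]), array([311.2, 197.2])] [array([257.8, 226.3]), array([346.4, 187.7])]
0.05 [array([285.5, 204.2]), array([322.1, 188.5])] [array([359. , 203.3]), array([311. , 197.9])] [array([256.8, 223.5]), array([345.8, 184.9])]
0.1 [array([285. , 202.2]), array([321.9, 186.5])] [array([359.1, 203.8]), array([310.8, 198.4])] [array([255.8, 220.8]), array([345.3, 182.2])]
0.15 [array([284.6, 200.2]), array([321.7, 184.5])] [array([359.3, 204.2]), array([310.5, 198.7])] [array([254.8, 218.2]), array([344.9, 179.6])]
0.2 [array([284.3, 198.3]), array([321.6, 182.5])] [array([359.4, 204.4]), array([310.4, 198.9])] [array([253.9, 215.6]), array([344.5, 176.9])]
```

View pics/s3.png

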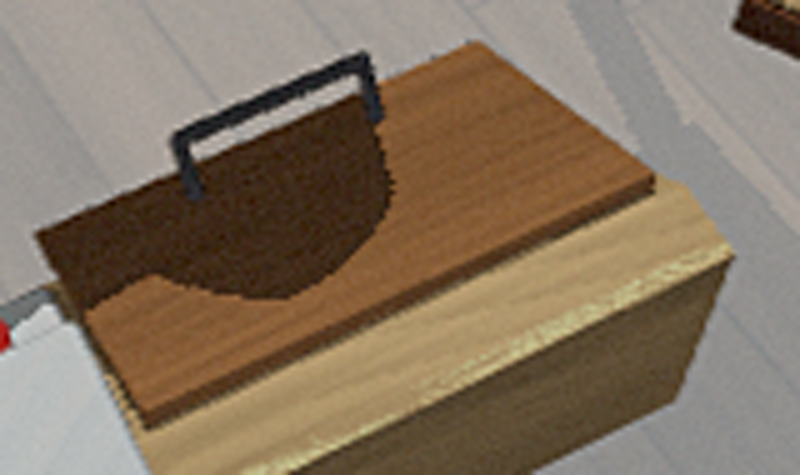

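s3: bar ends at scene (286,202.4) and (323.4,186.6); front panel corners at (257.6,222) and (346.4,183.4). These agree with an angle of about 0.08. I'll reopen the fingers and look again at where bar and fingertips are.

apply_moves(commands=[[0,0,-0.8,0],[0,0,-0.8,0],[0,0,-0.8,0],[-1,0,0,0],[-1,0,0,0]], gripper=-0.24)

```text
t: 5.85
position: [486.0, -110.8, 184.7]
tool_rot: [179.8, 0.0, 84.5]
wrist_force: [0.2, -0.1, -0.4]
finger_gap: 28.7
grip_force: 0.0
```

apply_moves(commands=[[-0.8,0,0,0],[0,0,0,0],[0,0,0,0]])

```text
t: 6.1
position: [482.7, -130.9, 182.4]
tool_rot: [-180.0, -0.0, 84.2]
wrist_force: [0.7, -0.3, 0.6]
finger_gap: 36.2
grip_force: 0.0
```

Run:
```python
from h import *
import pickle
q=(593.3,-70.45,-.0999)
s=optics.grab_frame('scene'); f=optics.grab_frame('wrist'); o=sensors.get_obs(); print(o["position"],o["tool_rot"],o["finger_gap"])
pickle.dump((s,f,o),open('G.pkl','wb'))
print('tcp in scene',proj(s,o["position"]),'in wrist',proj(f,o["position"]))
for a in (0,.1,.2): print(a,[np.round(proj(f,loc2w(*q,doorpt(150,50,y,a))),1) for y in(-55,55)])
b=lambda x:cv2.cvtColor(x["color"],cv2.COLOR_RGB2BGR)
A=cv2.resize(b(s)[130:280,230:430],(640,480),interpolation=cv2.INTER_CUBIC)[:,:]
cv2.imwrite('pics/m.png',np.hstack([cv2.resize(b(s)[140:270,240:390],(400,347)),cv2.resize(b(f)[40:300,200:500],(400,347))]))
```

```text
[ 482.74440638 -129.90735971  182.32316172] [-1.79980706e+02 -3.28358547e-02  8.43205913e+01] 35.77404154492046
tcp in scene (np.float64(278.47537854995574), np.float64(194.89134750663624)) in wrist (np.float64(318.33296499231966), np.float64(218.0705589046328))
0 [array([320.9, 183.9]), array([321.2,  62.5])]
0.1 [array([317., 187.]), array([316.9,  58.2])]
0.2 [array([314.4, 190.6]), array([314. ,  53.2])]
```

View pics/m.png

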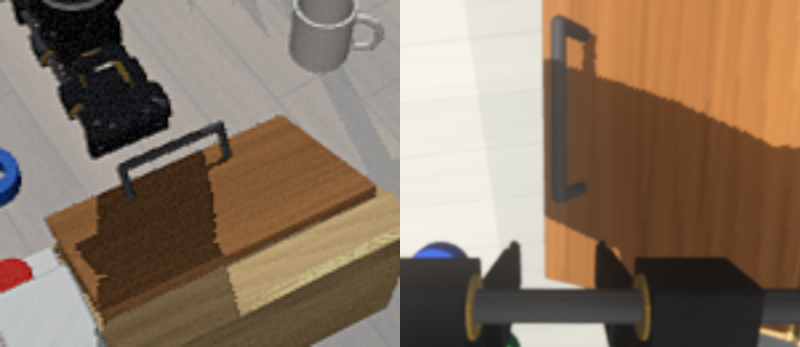

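In the wrist view the bar's right end is at (320.8,187.7), 3 px in +x. In the scene view the bar has dropped about 1 px. The tapered tips squeezed off it, so I'll pinch deeper, at the grasp point.

apply_moves(commands=[[0.9,0.06,0,0],[1,0,0,0],[0.9,0,0,0],[0,0,0.8,0],[0,0,0.8,0]], gripper=-0.4)

```text
t: 6.62
position: [492.6, -59.0, 143.7]
tool_rot: [179.8, 0.0, 84.5]
wrist_force: [1.0, -0.6, 0.2]
finger_gap: 28.6
grip_force: 0.0
```

apply_moves(commands=[[0,0,0.6,0],[0,0,0.3,0],[0,0,0.2,0],[0,0,0,0]])

```text
t: 6.95
position: [490.7, -60.3, 114.1]
tool_rot: [-179.9, -0.0, 84.4]
wrist_force: [-0.3, 0.0, -0.3]
finger_gap: 28.5
grip_force: 0.0
```

apply_moves(commands=[[0,0,0,0],[0,0,0,0],[0,0,0,0],[0,0,0,0],[0,0,0,0]], gripper=-1, force=25)

```text
t: 7.37
position: [491.6, -61.1, 115.6]
tool_rot: [179.9, 0.0, 84.3]
wrist_force: [-0.6, 0.2, -0.3]
finger_gap: 2.6
grip_force: 0.0
```

Run:
```python
from h import *
import pickle
s,f,o=pickle.load(open('G.pkl','rb')); T=pickle.load(open('F.pkl','rb'))['top']
def tri(A,a,B,b):
    (o1,d1),(o2,d2)=ray(A,*a),ray(B,*b)
    t=np.linalg.lstsq(np.c_[d1,-d2],o2-o1,rcond=None)[0]; p=o1+d1*t[0];r=o2+d2*t[1]; return ((p+r)/2).round(1),np.linalg.norm(p-r).round(1)
print(tri(f,(320.8,187),s,(285.7,203.7)),tri(f,(318.5,57),s,(323.2,188)))
print(tri(T,(360,202.5),s,(285.7,203.7)),tri(T,(311.3,198.5),s,(323.2,188)))
print('cam',ray(f,318,199)[0], ray(f,318,199)[1])
# dark-pixel profile across bar in wrist/scene
for v in (90,120,150,175): 
    print(v,f["color"][v,308:334].mean(1).astype(int).tolist())
g=optics.grab_frame('top'); save(g,'t2.png')
w=optics.grab_frame('wrist'); pickle.dump((g,w),open('H.pkl','wb'))
b=lambda x:cv2.cvtColor(x["color"],cv2.COLOR_RGB2BGR)
sc=optics.grab_frame('scene'); 
cv2.imwrite('pics/n.png',np.hstack([cv2.resize(b(sc)[150:250,250:370],(400,333)),cv2.resize(b(w)[100:300,200:440],(400,333))]))
print(sensors.get_obs()["finger_gap"])
```

```text
(array([ 486.7, -115.2,  133.3]), np.float64(0.5)) (array([495.7,  -2.3, 127.6]), np.float64(0.7))
(array([ 486.6, -115.9,  133.5]), np.float64(1.9)) (array([495.3,  -4.3, 128.6]), np.float64(4.4))
cam [489.30580378 -62.85246551 390.35809876] [-0.02465503 -0.24117497 -0.97016865]
90 [106, 93, 89, 88, 86, 78, 73, 71, 73, 75, 76, 77, 77, 75, 74, 75, 82, 96, 103, 100, 100, 110, 118, 119, 120, 125]
120 [111, 91, 89, 87, 84, 76, 69, 69, 70, 73, 74, 74, 73, 74, 72, 71, 72, 73, 77, 77, 76, 76, 77, 76, 75, 75]
150 [122, 92, 88, 86, 82, 77, 70, 68, 69, 70, 71, 71, 72, 73, 70, 70, 70, 74, 75, 76, 75, 75, 76, 75, 74, 74]
175 [132, 97, 87, 85, 82, 77, 69, 67, 69, 70, 72, 72, 72, 71, 70, 69, 69, 71, 73, 75, 76, 75, 74, 74, 72, 73]
0.49619575095285084
```

View pics/n.png

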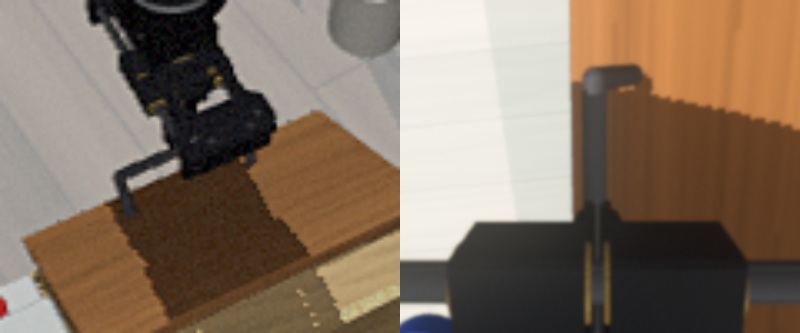

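Both views put the bar at z≈131 and centred between the fingers, yet they shut completely. I'll probe from above with the shut fingers to get the bar height by contact.

apply_moves(commands=[[0,0,-0.8,0],[0,0,-0.8,0],[0,0,0,0]])

```text
t: 7.77
position: [493.8, -61.6, 159.3]
tool_rot: [179.6, 0.1, 84.3]
wrist_force: [0.8, -1.2, 2.0]
finger_gap: 0.2
grip_force: 0.0
```

apply_moves(commands=[[0,0,0.2,0],[0,0,0.15,0],[0,0,0.1,0],[0,0,0,0]])

```text
t: 8.1
position: [489.6, -60.6, 141.1]
tool_rot: [-179.8, -0.0, 84.3]
wrist_force: [-1.1, 1.2, -0.2]
finger_gap: 0.3
grip_force: 0.0
```

apply_moves(commands=[[0,0,0.15,0],[0,0,0.1,0],[0,0,0,0]])

```text
t: 8.35
position: [490.6, -60.8, 136.3]
tool_rot: [-179.9, -0.0, 84.3]
wrist_force: [0.1, -0.6, 0.1]
finger_gap: 0.7
grip_force: 0.0
```

apply_moves(commands=[[0,0,0.1,0],[0,0,0.1,0],[0,0,0,0]])

```text
t: 8.6
position: [490.9, -60.9, 131.9]
tool_rot: [-180.0, -0.0, 84.3]
wrist_force: [-0.6, -0.4, -0.4]
finger_gap: 0.5
grip_force: 0.0
```

apply_moves(commands=[[0,0,0.1,0],[0,0,0.1,0],[0,0,0,0]])

```text
t: 8.85
position: [490.9, -60.9, 126.9]
tool_rot: [-180.0, -0.0, 84.3]
wrist_force: [0.7, 0.6, -0.2]
finger_gap: 0.6
grip_force: 0.0
```

Run:
```python
from h import *
f=optics.grab_frame('scene'); w=optics.grab_frame('wrist');b=lambda x:cv2.cvtColor(x["color"],cv2.COLOR_RGB2BGR)
o=sensors.get_obs(); print(o["position"],o["wrist_force"],proj(f,o["position"]),proj(w,o["position"]))
for m in nets.masks_of('wrist','door_handle')[:2]: print(m['p'],m['location'])
```

```text
[491.13209376 -60.95350318 127.35064018] [-0.74949741  0.33992772  0.23339194] (np.float64(303.99425097424654), np.float64(196.70221224329535)) (np.float64(318.52560427663633), np.float64(218.6766336358723))
0.8 [457.0, 133.2]
```

apply_moves(commands=[[0,0,0.1,0],[0,0,0.1,0],[0,0,0,0]])

```text
t: 9.25
position: [490.8, -60.9, 121.8]
tool_rot: [-179.9, -0.0, 84.3]
wrist_force: [-1.3, 0.2, -0.2]
finger_gap: 0.2
grip_force: 0.0
```

apply_moves(commands=[[0,0,0.1,0],[0,0,0.1,0],[0,0,0,0]])

```text
t: 9.5
position: [490.8, -60.9, 116.8]
tool_rot: [-179.9, -0.0, 84.3]
wrist_force: [-0.5, 0.2, -0.5]
finger_gap: 0.5
grip_force: 0.0
```

Run:
```python
from h import *
f=optics.grab_frame('scene'); w=optics.grab_frame('wrist');g=optics.grab_frame('top');b=lambda x:cv2.cvtColor(x["color"],cv2.COLOR_RGB2BGR)
o=sensors.get_obs(); print(o["position"],o["wrist_force"],proj(f,o["position"]),proj(w,o["position"]),proj(g,o["position"]))
T=cv2.resize(b(g)[140:240,280:400],(480,400),interpolation=cv2.INTER_CUBIC)
T=cv2.convertScaleAbs(T,alpha=2,beta=20)
W=b(w)[100:300,250:400]; W=cv2.convertScaleAbs(cv2.resize(W,(300,400),interpolation=cv2.INTER_CUBIC),alpha=2,beta=20)
cv2.imwrite('pics/p.png',np.hstack([T,W]))
```

```text
[491.1927665  -60.9643991  117.44992538] [-0.76775386 -0.28615257  0.970191  ] (np.float64(304.0866641962339), np.float64(198.72018225370095)) (np.float64(318.6857007552065), np.float64(218.77059029854533)) (np.float64(335.30297668510974), np.float64(200.39693474736737))
```

View pics/p.png

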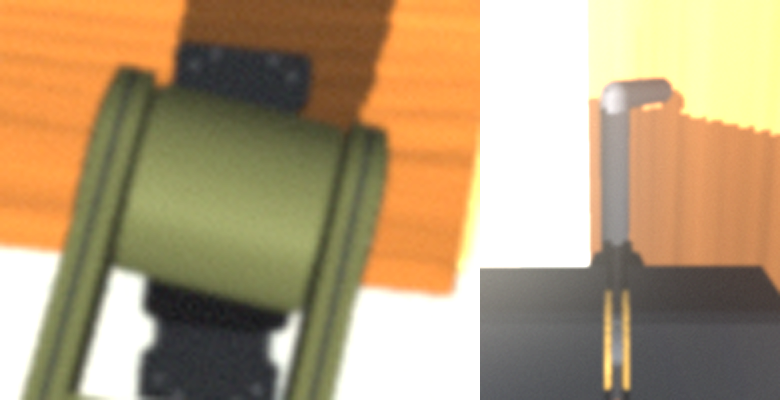

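Run:
```python
from h import *
import pickle
s,f,o=pickle.load(open('G.pkl','rb')); g,w=pickle.load(open('H.pkl','rb')); w2=optics.grab_frame('wrist'); s2=optics.grab_frame('scene')
def tri(A,a,B,b):
    (o1,d1),(o2,d2)=ray(A,*a),ray(B,*b)
    t=np.linalg.lstsq(np.c_[d1,-d2],o2-o1,rcond=None)[0]; p=o1+d1*t[0];r=o2+d2*t[1]; return ((p+r)/2).round(1),np.linalg.norm(p-r).round(1)
# left-most bright/dark edge of end-cap: column profile along the bar centreline
print(f["color"][44:66,318].mean(1).astype(int).tolist()); print(w2["color"][132:156,318].mean(1).astype(int).tolist())
print(tri(f,(318.5,53),w2,(318.5,144)), tri(f,(318.5,57),w2,(318.5,148.5)))
print('cams',ray(f,318,199)[0].round(1),ray(w2,318,199)[0].round(1))
# front door edge in wrist at column profile: x of edge row 180
# scene right end of bar: compare patch between frames by template matching
for nm,(x0,y0,x1,y1) in {'bar_right_end':(278,196,296,216),'panel_corner_R':(250,214,268,232),'panel_corner_L':(338,176,356,192),'body_corner':(388,222,402,236)}.items():
    F1=pickle.load(open('F.pkl','rb'))['scene']["color"]
    for lab,im in (('G',s["color"]),('now',s2["color"])):
        t=F1[y0:y1,x0:x1]; r=cv2.matchTemplate(im[y0-8:y1+8,x0-8:x1+8],t,cv2.TM_CCOEFF_NORMED); _,mx,_,l=cv2.minMaxLoc(r); print(nm,lab,mx.__round__(2),l[0]-8,l[1]-8)
```

```text
[153, 153, 153, 152, 152, 148, 138, 118, 105, 104, 108, 112, 114, 115, 114, 115, 115, 115, 115, 114, 115, 114]
[154, 154, 154, 154, 154, 153, 148, 129, 99, 83, 83, 88, 93, 98, 100, 102, 101, 100, 101, 101, 100, 99, 98, 91]
(array([496.3,  -2.7, 140.2]), np.float64(1.5)) (array([496.1,  -5.6, 139.9]), np.float64(1.5))
cams [489.3 -62.9 390.4] [497.7   6.6 325.4]
bar_right_end G 0.93 0 0
bar_right_end now 0.97 0 0
panel_corner_R G 0.95 0 0
panel_corner_R now 0.95 0 0
panel_corner_L G 1.0 0 0
panel_corner_L now 1.0 0 0
body_corner G 1.0 0 0
body_corner now 1.0 0 0
```

The wrist picture shows the bar straight below the shut fingertips, with its far end at wrist (318,139). There is still no contact force. I'll recheck the tool and bar heights with sharper edges.

Run:
```python
from h import *
import pickle
s,f,o=pickle.load(open('G.pkl','rb')); w2=optics.grab_frame('wrist'); o2=sensors.get_obs()
def tri(A,a,B,b):
    (o1,d1),(o2,d2)=ray(A,*a),ray(B,*b)
    t=np.linalg.lstsq(np.c_[d1,-d2],o2-o1,rcond=None)[0]; p=o1+d1*t[0];r=o2+d2*t[1]; return ((p+r)/2).round(1),np.linalg.norm(p-r).round(1)
for d in (-1,0,1): print(tri(f,(318.5,51+d),w2,(318.5,139.5)))
from scipy.spatial.transform import Rotation as Ro
R=Ro.from_euler('xyz',o["tool_rot"],degrees=True).as_matrix()
for z in (-78,-60):
  print(z,[np.round(proj(s,o["position"]+R@[a,b,z]),1) for a,b in((37.5,90),(-37.5,90),(-37.5,-90),(37.5,-90))])
for n,e in (('f',f),('w2',w2)):
  E=np.array(e["extrinsics"]); oo=o if n=='f' else o2
  print(n,(E[:3,:3]@oo["position"]+E[:3,3]).round(1))
q=(593.3,-70.45,-.0999)
# handle seen from w1-type view: compare floor/panel: panel front corners, housing in G wrist
hs=cv2.cvtColor(w2["color"],cv2.COLOR_RGB2HSV)
print(hs[200,300:336].tolist())
for c in ('scene','top'):
  print(c,[(round(m['p'],2),np.round(m['location'])) for m in nets.masks_of(c,'door_handle')])
```

```text
(array([4.967e+02, 1.000e-01, 1.381e+02]), np.float64(1.6))
(array([496.7,  -0. , 135.4]), np.float64(1.6))
(array([ 4.967e+02, -1.000e-01,  1.327e+02]), np.float64(1.6))
-78 [array([307.5, 199. ]), array([276.9, 212.3]), array([246.3, 155.5]), array([274.7, 144.8])]
-60 [array([307.6, 203.3]), array([277.6, 216.4]), array([247.5, 160.2]), array([275.3, 149.5])]
f [   0.3  -14.8 -218.2]
w2 [ 2.000e-01 -1.520e+01 -2.183e+02]
[[33, 10, 220], [30, 11, 214], [25, 17, 195], [19, 34, 159], [14, 78, 125], [13, 114, 112], [13, 122, 111], [13, 122, 109], [13, 117, 105], [13, 101, 93], [13, 70, 76], [10, 34, 67], [12, 20, 65], [15, 15, 66], [12, 19, 68], [15, 15, 68], [12, 18, 70], [15, 15, 70], [12, 18, 69], [8, 15, 70], [8, 15, 69], [15, 15, 67], [13, 27, 67], [12, 60, 72], [12, 104, 86], [13, 126, 97], [13, 131, 99], [13, 134, 97], [12, 134, 97], [13, 134, 97], [13, 138, 98], [13, 135, 98], [12, 134, 97], [13, 137, 97], [12, 135, 96], [12, 141, 96]]
scene [(0.78, array([314., 220.]))]
top [(0.82, array([346., 149.]))]
```

Key finding: in the wrist views the fingertips start at row 222. Their inner faces are 58 px apart at a 36 mm gap, so their depth is 173 mm, not the 218 mm the reported TCP implies. The real tips seem to be about 40 mm higher than reported, which also fits the body's position in the scene view and the lack of contact. I'll confirm by gentle contact with the bar top.

apply_moves(commands=[[0,0,0.15,0],[0,0,0.15,0],[0,0,0,0]])

```text
t: 10.15
position: [490.5, -60.8, 108.8]
tool_rot: [-179.9, -0.0, 84.3]
wrist_force: [0.2, -0.1, 0.0]
finger_gap: 0.2
grip_force: 0.0
```

apply_moves(commands=[[0,0,0.1,0],[0,0,0.1,0],[0,0,0,0]])

```text
t: 10.4
position: [490.8, -60.9, 104.3]
tool_rot: [-179.9, -0.0, 84.3]
wrist_force: [-0.1, 0.4, -0.3]
finger_gap: 0.4
grip_force: 0.0
```

apply_moves(commands=[[0,0,0.1,0],[0,0,0.1,0],[0,0,0,0]])

```text
t: 10.65
position: [491.8, -61.0, 100.3]
tool_rot: [179.9, 0.0, 84.3]
wrist_force: [0.2, -0.1, 1.9]
finger_gap: 0.4
grip_force: 0.3
```

apply_moves(commands=[[0,0,0.1,0],[0,0,0,0]])

```text
t: 10.82
position: [492.1, -61.1, 97.9]
tool_rot: [179.9, 0.0, 84.3]
wrist_force: [1.5, 0.5, 2.0]
finger_gap: 0.4
grip_force: 0.9
```

Contact at reported z≈101 with a force of 2 N. With the bar top at 140, the real tip is about 39 mm above the reported TCP. From here on, reported = real tip − 39.

apply_moves(commands=[[0,0,-0.6,0],[0,0,-0.4,0],[0,0,0,0],[0,0,0,0],[0,0,0,0]], gripper=-0.4)

```text
t: 11.23
position: [490.8, -60.9, 121.9]
tool_rot: [-180.0, -0.0, 84.3]
wrist_force: [0.1, 0.9, -0.0]
finger_gap: 26.2
grip_force: 0.0
```

apply_moves(commands=[[0,0,0.6,0],[0,0,0.6,0],[0,0,0.4,0],[0,0,0.2,0],[0,0,0,0]])

```text
t: 11.65
position: [489.7, -60.6, 75.4]
tool_rot: [-179.8, -0.0, 84.3]
wrist_force: [-0.6, 0.3, -0.1]
finger_gap: 28.7
grip_force: 0.0
```

apply_moves(commands=[[0,0,0,0],[0,0,0,0],[0,0,0,0],[0,0,0,0],[0,0,0,0]], gripper=-1, force=25)

```text
t: 12.07
position: [491.4, -61.1, 78.3]
tool_rot: [180.0, 0.0, 84.3]
wrist_force: [-2.1, -0.3, 2.3]
finger_gap: 9.0
grip_force: 25.0
```

Gripped: gap 9.0 mm, force 25 N. Now the arc increments.

Run:
```python
from h import *
A=np.linspace(.08,2.06,26); P=np.array([doorpt(150,50,0,a) for a in A]); D=np.diff(P,axis=0)/25
print([(round(A[i+1],2),round(d[0],2),round(-d[2],2)) for i,d in enumerate(D)]); print((P[[0,5,10,15,20,25]]-P[0]).round(1))
```

```text
[(np.float64(0.16), np.float64(-0.08), np.float64(-0.49)), (np.float64(0.24), np.float64(-0.05), np.float64(-0.5)), (np.float64(0.32), np.float64(-0.01), np.float64(-0.5)), (np.float64(0.4), np.float64(0.03), np.float64(-0.5)), (np.float64(0.48), np.float64(0.07), np.float64(-0.5)), (np.float64(0.56), np.float64(0.11), np.float64(-0.49)), (np.float64(0.63), np.float64(0.15), np.float64(-0.48)), (np.float64(0.71), np.float64(0.19), np.float64(-0.46)), (np.float64(0.79), np.float64(0.22), np.float64(-0.45)), (np.float64(0.87), np.float64(0.26), np.float64(-0.43)), (np.float64(0.95), np.float64(0.29), np.float64(-0.41)), (np.float64(1.03), np.float64(0.32), np.float64(-0.38)), (np.float64(1.11), np.float64(0.35), np.float64(-0.36)), (np.float64(1.19), np.float64(0.38), np.float64(-0.33)), (np.float64(1.27), np.float64(0.4), np.float64(-0.3)), (np.float64(1.35), np.float64(0.43), np.float64(-0.26)), (np.float64(1.43), np.float64(0.45), np.float64(-0.23)), (np.float64(1.51), np.float64(0.46), np.float64(-0.19)), (np.float64(1.58), np.float64(0.48), np.float64(-0.16)), (np.float64(1.66), np.float64(0.49), np.float64(-0.12)), (np.float64(1.74), np.float64(0.49), np.float64(-0.08)), (np.float64(1.82), np.float64(0.5), np.float64(-0.04)), (np.float64(1.9), np.float64(0.5), np.float64(0.0)), (np.float64(1.98), np.float64(0.5), np.float64(0.04)), (np.float64(2.06), np.float64(0.49), np.float64(0.08))]
[[  0.    0.    0. ]
 [ -0.7   0.   62.2]
 [ 22.7   0.  119.9]
 [ 66.5   0.  164. ]
 [123.9   0.  187.9]
 [186.1   0.  187.8]]
```

apply_moves(commands=[[0,-0.08,-0.49,0],[0,-0.05,-0.5,0],[0,-0.01,-0.5,0],[0,0.03,-0.5,0],[0,0.07,-0.5,0]])

```text
t: 12.48
position: [490.1, -61.0, 140.9]
tool_rot: [180.0, 0.0, 84.3]
wrist_force: [4.7, -1.9, -5.1]
finger_gap: 9.0
grip_force: 25.0
```

apply_moves(commands=[[0,0.11,-0.49,0],[0,0.15,-0.48,0],[0,0.19,-0.46,0],[0,0.22,-0.45,0],[0,0.26,-0.43,0]])

```text
t: 12.9
position: [510.7, -63.0, 197.9]
tool_rot: [-179.5, 0.0, 84.3]
wrist_force: [-10.1, -0.9, -0.1]
finger_gap: 9.5
grip_force: 25.0
```

apply_moves(commands=[[0,0,0,0]])

```text
t: 12.98
position: [512.6, -63.3, 200.6]
tool_rot: [-179.8, 0.0, 84.3]
wrist_force: [-10.6, -0.7, 5.4]
finger_gap: 9.3
grip_force: 25.0
```

apply_moves(commands=[[0,0.23,-0.43,0],[0,0.29,-0.4,0],[0,0.34,-0.36,0],[0,0.37,-0.33,0],[0,0.4,-0.3,0]])

```text
t: 13.4
position: [551.7, -67.1, 244.4]
tool_rot: [-179.6, 0.0, 84.3]
wrist_force: [-11.2, -1.0, 2.6]
finger_gap: 9.4
grip_force: 25.0
```

apply_moves(commands=[[0,0.43,-0.26,0],[0,0.45,-0.23,0],[0,0.46,-0.19,0],[0,0.48,-0.16,0],[0,0.49,-0.12,0]])

```text
t: 13.82
position: [610.9, -73.1, 271.9]
tool_rot: [-179.9, 0.0, 84.3]
wrist_force: [-9.0, -0.8, 7.6]
finger_gap: 9.3
grip_force: 25.0
```

apply_moves(commands=[[0,0,0,0]])

```text
t: 13.9
position: [613.2, -73.3, 272.2]
tool_rot: [179.8, 0.0, 84.3]
wrist_force: [-3.8, -1.9, 8.4]
finger_gap: 9.2
grip_force: 25.0
```

apply_moves(commands=[[0,0.49,-0.1,0],[0,0.5,-0.06,0],[0,0.5,-0.01,0],[0,0.45,0.03,0],[0,0.45,0.06,0]])

```text
t: 14.32
position: [670.8, -79.1, 272.9]
tool_rot: [-180.0, 0.0, 84.3]
wrist_force: [-7.3, -1.3, 4.2]
finger_gap: 9.1
grip_force: 25.0
```

apply_moves(commands=[[0,0,0,0],[0,0,0,0]])

```text
t: 14.48
position: [672.5, -79.3, 272.4]
tool_rot: [179.8, 0.0, 84.3]
wrist_force: [-0.5, -1.1, 5.4]
finger_gap: 9.3
grip_force: 25.0
```

Run:
```python
from h import *
o=sensors.get_obs(); p=o["position"]; c,s=np.cos(-.0999),np.sin(-.0999); d=p[:2]-[593.3,-70.45]
print('l',c*d[0]+s*d[1],-s*d[0]+c*d[1],p[2],o["wrist_force"])
for a in (1.95,2,2.05,2.1): print(a,np.round(doorpt(150,50,0,a),1))
f=optics.grab_frame('scene');save(f,'s4.png')
```

```text
l 79.72600577483642 -0.8638353139729489 272.41222747055343 [-0.53830507 -1.12830787  5.41632844]
1.95 [ 64.2   0.  322.5]
2 [ 72.1   0.  321.6]
2.05 [ 79.9   0.  320.3]
2.1 [ 87.6   0.  318.6]
```

apply_moves(commands=[[0,0.12,0,0],[0,0,0,0],[0,-0.2,-0.02,0],[0,-0.2,-0.02,0],[0,-0.15,-0.01,0]])

```text
t: 14.95
position: [661.8, -78.2, 273.9]
tool_rot: [179.6, 0.0, 84.3]
wrist_force: [1.1, -2.4, 6.1]
finger_gap: 9.2
grip_force: 25.0
```

apply_moves(commands=[[0,-0.15,0,0],[0,0,0,0]])

```text
t: 15.12
position: [657.9, -77.8, 274.1]
tool_rot: [179.6, 0.0, 84.3]
wrist_force: [-0.6, -2.1, 6.3]
finger_gap: 9.5
grip_force: 25.0
```

apply_moves(commands=[[0,-0.1,0,0],[0,0,0,0],[0,0,0,0]])

```text
t: 15.37
position: [656.6, -77.7, 274.3]
tool_rot: [179.5, 0.0, 84.3]
wrist_force: [2.4, -2.4, 6.3]
finger_gap: 9.1
grip_force: 25.0
```

apply_moves(commands=[[0,0,0,0],[0,0,0,0],[0,0,0,0],[0,0,0,0]], gripper=-0.5)

```text
t: 15.7
position: [653.5, -76.8, 269.4]
tool_rot: [-179.9, -0.0, 84.3]
wrist_force: [-0.1, 0.5, -0.6]
finger_gap: 23.0
grip_force: 0.0
```

apply_moves(commands=[[0,0,-0.6,0],[0,0,-0.8,0],[0,0,-0.8,0],[0,0,-0.8,0],[0,0,0,0]])

```text
t: 16.12
position: [655.5, -77.3, 351.9]
tool_rot: [179.5, 0.0, 84.3]
wrist_force: [0.2, 0.1, 2.2]
finger_gap: 23.8
grip_force: 0.0
```

Run:
```python
from h import *
q=(593.3,-70.45,-.0999)
b=lambda x:cv2.cvtColor(x["color"],cv2.COLOR_RGB2BGR)
f=optics.grab_frame('scene');w=optics.grab_frame('wrist');g=optics.grab_frame('top')
for a in (1.15,1.94): print(a,[np.round(proj(f,loc2w(*q,doorpt(150,50,y,a)))) for y in(-55,55)],[np.round(proj(f,loc2w(*q,doorpt(186,12,y,a)))) for y in(-140,140)])
v=b(f)
for a,c in ((1.15,(0,0,255)),(1.94,(0,255,0))):
  for p in [doorpt(150,50,-55,a),doorpt(150,50,55,a),doorpt(186,12,-140,a),doorpt(186,12,140,a)]:
    cv2.circle(v,tuple(int(round(t)) for t in proj(f,loc2w(*q,p))),2,c,-1)
cv2.imwrite('pics/q.png',cv2.resize(v[60:280,180:480],(800,587)))
print(sensors.get_obs()["position"])
```

```text
1.15 [array([290., 184.]), array([334., 166.])] [array([247., 185.]), array([354., 142.])]
1.94 [array([314., 215.]), array([362., 194.])] [array([264., 208.]), array([386., 156.])]
[653.75722656 -77.07774312 344.71589696]
```

View pics/q.png

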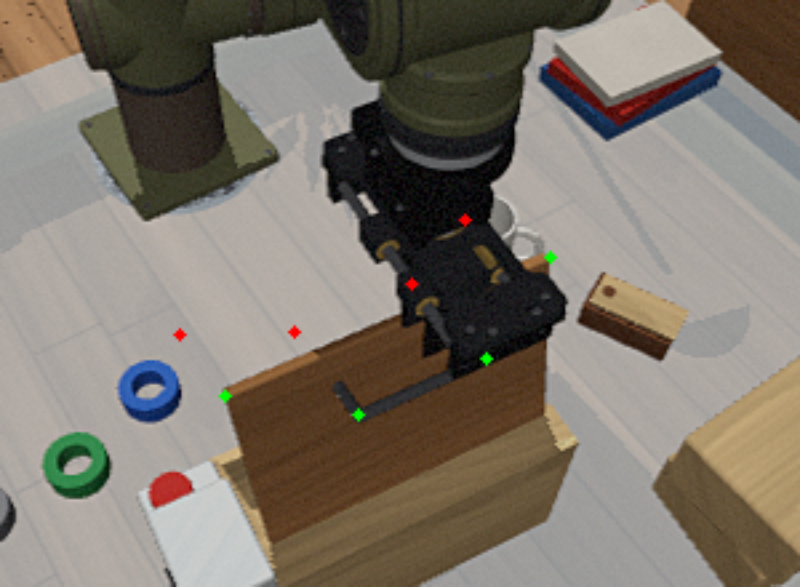

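The door stands at its 1.94 markers (handle end at (358,415) in the crop, panel corners on the green dots), so the stay holds it. Next I'll travel to above the ring, turning 90° so the gripper body will fit into the mouth.

apply_moves(commands=[[0,-0.7,0,0],[-0.7,-0.9,0,0],[-1,-0.9,0,0],[-1,-0.9,0,0],[-1,-0.9,0,0]], gripper=0.77)

```text
t: 16.68
position: [535.9, -158.7, 342.7]
tool_rot: [-179.8, -0.1, 84.4]
wrist_force: [-0.2, -2.3, 0.2]
finger_gap: 51.8
grip_force: 0.0
```

apply_moves(commands=[[-1,-0.9,0,0],[-1,-0.9,0,0],[-1,-0.9,0,0],[-1,-0.9,0,0],[-1,-0.9,0,0]])

```text
t: 17.1
position: [411.5, -272.0, 342.9]
tool_rot: [-179.8, -0.1, 84.3]
wrist_force: [0.4, -0.4, 0.2]
finger_gap: 82.6
grip_force: 0.0
```

apply_moves(commands=[[-1,-0.9,0,0],[-1,0,0,0],[-0.1,0,0.5,-1],[0,0,0.5,-1],[0,0,0.5,-1]])

```text
t: 17.52
position: [384.9, -321.9, 305.1]
tool_rot: [-179.9, -0.2, 96.4]
wrist_force: [-0.5, 0.3, 0.6]
finger_gap: 83.9
grip_force: 0.0
```

apply_moves(commands=[[0,0,0.5,-1],[0,0,0.5,-1],[0,0,0.5,-1],[0,0,0.5,-1],[0,0,0.5,-1]])

```text
t: 17.93
position: [385.0, -320.9, 242.3]
tool_rot: [-179.9, -0.2, 116.5]
wrist_force: [0.3, 0.2, 0.2]
finger_gap: 84.2
grip_force: 0.0
```

apply_moves(commands=[[0,0,0.5,-1],[0,0,0.5,-1],[0,0,0.5,-1],[0,0,0.5,-1],[0,0,0.5,-1]])

```text
t: 18.35
position: [384.8, -320.7, 179.8]
tool_rot: [180.0, -0.2, 136.5]
wrist_force: [-0.3, 0.4, -0.3]
finger_gap: 84.3
grip_force: 0.0
```

apply_moves(commands=[[0,0,0.5,-1],[0,0,0.5,-1],[0,0,0.5,-1],[0,0,0.5,-1],[0,0,0.5,-1]])

```text
t: 18.77
position: [384.7, -320.5, 117.4]
tool_rot: [179.9, -0.2, 156.5]
wrist_force: [0.4, 0.6, 0.3]
finger_gap: 84.4
grip_force: 0.0
```

apply_moves(commands=[[0,0,0.5,-1],[0,0,0.5,-1],[0,0,0.5,-1],[0,0,0.3,-1],[0,0,0,-0.5]])

```text
t: 19.18
position: [383.4, -319.2, 70.8]
tool_rot: [179.7, -0.3, 174.5]
wrist_force: [-0.5, -0.1, -0.2]
finger_gap: 84.0
grip_force: 0.0
```

```bash
cat > gl.py <<'E'
from h import *
def look(c,zs=14):
    f=optics.grab_frame(c); x=f["color"].astype(int); r,g,b=x[...,0],x[...,1],x[...,2]
    m=((g>1.6*r)&(g>1.4*b)&(g>40)).astype(np.uint8); k,l,s,ce=cv2.connectedComponentsWithStats(m)
    if k<2: print(c,'none'); return f,None
    i=1+np.argmax(s[1:,4]); 
    u=s[i][0]+s[i][2]/2-.5; v=s[i][1]+s[i][3]/2-.5
    print(c,s[i],ce[i].round(1),'z%g'%zs,atz(f,u,v,zs).round(1),atz(f,*ce[i],zs).round(1)); return f,ce[i]
def st():
    o=sensors.get_obs(); p=o["position"]; c,s=np.cos(-.0999),np.sin(-.0999); d=p[:2]-[593.3,-70.45]
    print('t',o["t"],'pos',p.round(1),'yaw',round(o["tool_rot"][2],1),'lock',round(c*d[0]+s*d[1],1),round(-s*d[0]+c*d[1],1),'F',o["wrist_force"].round(1),'gap',round(o["finger_gap"],1))
    return o
E
python3 - <<'E'
from gl import *
st(); look('wrist',20); look('top'); look('scene')
E
```

```text
t 19.1833 pos [ 383.4 -319.2   70.8] yaw 174.5 lock -184.1 -268.5 F [-0.5 -0.1 -0.2] gap 84.0
wrist [ 283  170   70   70 2898] [317.3 205.6] z20 [ 384.8 -319.8   20. ] [ 385.9 -320.1   20. ]
top [443 240   8   6  32] [446.6 242.2] z14 [ 395.8 -339.2   14. ] [ 396.5 -339.6   14. ]
scene [196 222  24  25 387] [208.1 233.7] z14 [ 384.4 -323.2   14. ] [ 384.7 -321.3   14. ]
```

apply_moves(commands=[[-0.06,-0.04,0.9,0],[0,0,0.9,0],[0,0,0.9,0],[0,0,0.7,0],[0,0,0.4,0]])

```text
t: 19.75
position: [385.8, -321.4, -22.4]
tool_rot: [179.9, -0.2, 174.3]
wrist_force: [0.9, -0.2, 0.0]
finger_gap: 83.8
grip_force: 0.0
```

apply_moves(commands=[[0,0,0.2,0],[0,0,0.1,0],[0,0,0,0]])

```text
t: 20.0
position: [387.4, -323.2, -27.0]
tool_rot: [-180.0, 0.0, 174.3]
wrist_force: [-0.1, 0.4, -0.5]
finger_gap: 84.0
grip_force: 0.0
```

apply_moves(commands=[[0,0,0.12,0],[0,0,0,0]])

```text
t: 20.17
position: [387.8, -323.5, -29.5]
tool_rot: [-179.9, 0.1, 174.3]
wrist_force: [0.1, 0.8, -0.4]
finger_gap: 84.4
grip_force: 0.0
```

apply_moves(commands=[[0.1,0.1,0.1,0],[0,0,0.1,0],[0,0,0,0]])

```text
t: 20.42
position: [384.6, -319.8, -35.6]
tool_rot: [180.0, -0.0, 174.3]
wrist_force: [-0.6, -0.9, -0.2]
finger_gap: 84.0
grip_force: 0.0
```

apply_moves(commands=[[0,0,0,0],[0,0,0,0],[0,0,0,0],[0,0,0,0],[0,0,0,0]], gripper=-1, force=20)

```text
t: 20.83
position: [385.1, -320.3, -35.1]
tool_rot: [-180.0, 0.0, 174.3]
wrist_force: [-0.5, 0.3, 0.3]
finger_gap: 66.4
grip_force: 20.0
```

apply_moves(commands=[[0,0,-0.5,0],[0,0,-1,0],[0,0,-1,0],[0,0,-1,0],[0,0,-1,0]])

```text
t: 21.25
position: [384.7, -319.9, 78.0]
tool_rot: [180.0, -0.0, 174.3]
wrist_force: [0.4, -0.7, -0.2]
finger_gap: 65.9
grip_force: 20.0
```

apply_moves(commands=[[0,0.5,-1,0],[0,1,-1,0],[0,1,-1,0],[0,1,-0.5,0],[0,1,0,0]])

```text
t: 21.67
position: [397.9, -208.6, 168.9]
tool_rot: [-179.8, 0.3, 174.3]
wrist_force: [0.4, -0.9, -1.2]
finger_gap: 66.0
grip_force: 20.0
```

apply_moves(commands=[[0,1,0,0],[0,1,0,0],[0,1,0,0],[0,1,0,0],[0,1,0,0]])

```text
t: 22.08
position: [408.2, -82.7, 164.5]
tool_rot: [180.0, -0.0, 174.3]
wrist_force: [1.2, -0.6, 0.2]
finger_gap: 65.8
grip_force: 20.0
```

apply_moves(commands=[[-0.8,0.8,0,0],[-1,0.5,0,0],[-1,0,0,0],[-1,0,0,0],[-0.8,0,0,0]])

```text
t: 22.5
position: [527.5, -62.5, 164.3]
tool_rot: [-180.0, -0.0, 174.4]
wrist_force: [-0.0, 0.1, -1.2]
finger_gap: 66.3
grip_force: 20.0
```

apply_moves(commands=[[0,0,0,0],[0,0,0,0],[0,0,0,0]])

```text
t: 22.75
position: [525.4, -62.8, 164.2]
tool_rot: [180.0, -0.1, 174.3]
wrist_force: [-0.5, 0.7, -1.0]
finger_gap: 66.2
grip_force: 20.0
```

Run:
```python
from gl import *
o=st(); f,_=look('wrist',o["position"][2]+39+20); look('top',o["position"][2]+39+20); look('scene',o["position"][2]+39+10)
s,_=look('scene'); q=(593.3,-70.45,-.0999)
```

```text
t 22.75 pos [525.4 -62.8 164.2] yaw 174.3 lock -68.3 0.8 F [-0.5  0.7 -1. ] gap 66.2
wrist [ 260  198  117   58 3807] [317.9 226.2] z223.176 [510.4 -61.7 223.2] [510.2 -61.7 223.2]
top [328 193  15   5  35] [335.1 195.3] z223.176 [496.2 -59.3 223.2] [495.6 -59.4 223.2]
scene [299 177  24  13 101] [311. 182.] z213.176 [514.3 -54.3 213.2] [512.3 -51.5 213.2]
scene [299 177  24  13 101] [311.  181.9] z14 [394.5  20.9  14. ] [391.9  24.6  14. ]
```

apply_moves(commands=[[-0.45,0,0,0],[-0.43,0,0,0],[0,0,0.6,0],[0,0,0.8,0],[0,0,0.8,0]])

```text
t: 23.37
position: [549.1, -65.4, 110.2]
tool_rot: [-180.0, 0.1, 174.3]
wrist_force: [-0.2, -0.3, -0.7]
finger_gap: 66.2
grip_force: 20.0
```

apply_moves(commands=[[0,0,0.8,0],[0,0,0.8,0],[0,0,0.8,0],[0,0,0.6,0],[0,0,0,0]])

```text
t: 23.78
position: [545.2, -64.5, 30.9]
tool_rot: [180.0, -0.4, 174.3]
wrist_force: [-1.4, 0.1, -2.8]
finger_gap: 65.9
grip_force: 20.0
```

Run:
```python
from gl import *
st()
```

```text
t 23.7833 pos [545.2 -64.5  30.9] yaw 174.3 lock -48.5 1.1 F [-1.4  0.1 -2.8] gap 65.9
```

apply_moves(commands=[[-0.05,0,0.6,0],[0,0,0.6,0],[0,0,0.4,0],[0,0,0.2,0],[0,0,0,0]])

```text
t: 24.2
position: [548.7, -65.1, -11.0]
tool_rot: [180.0, -0.1, 174.3]
wrist_force: [-0.1, -1.0, -1.1]
finger_gap: 66.2
grip_force: 20.0
```

apply_moves(commands=[[0,0,0.1,0],[0,0,0,0]])

```text
t: 24.37
position: [550.0, -65.4, -12.1]
tool_rot: [-180.0, 0.1, 174.3]
wrist_force: [0.5, -0.1, 0.1]
finger_gap: 65.9
grip_force: 20.0
```

apply_moves(commands=[[0,0,0.06,0],[0,0,0,0]])

```text
t: 24.53
position: [549.8, -65.3, -13.7]
tool_rot: [-180.0, 0.1, 174.3]
wrist_force: [-0.9, -0.7, -0.8]
finger_gap: 66.0
grip_force: 20.0
```

apply_moves(commands=[[0,0,0.14,0],[0,0,0.1,0],[0,0,0,0]])

```text
t: 24.78
position: [548.8, -65.2, -20.9]
tool_rot: [180.0, -0.1, 174.3]
wrist_force: [0.0, -0.1, -0.6]
finger_gap: 66.2
grip_force: 20.0
```

apply_moves(commands=[[0,0,0.08,0],[0,0,0,0]])

```text
t: 24.95
position: [549.0, -65.2, -22.7]
tool_rot: [180.0, -0.0, 174.3]
wrist_force: [-0.4, -0.7, -1.2]
finger_gap: 66.1
grip_force: 20.0
```

apply_moves(commands=[[0,0,0.08,0],[0,0,0,0]])

```text
t: 25.12
position: [549.1, -65.2, -24.6]
tool_rot: [180.0, -0.0, 174.3]
wrist_force: [0.1, 0.6, -0.8]
finger_gap: 65.9
grip_force: 20.0
```

apply_moves(commands=[[0,0,0.05,0],[0,0,0,0]])

```text
t: 25.28
position: [549.6, -65.3, -25.1]
tool_rot: [-180.0, 0.0, 174.3]
wrist_force: [-0.7, 0.8, 1.9]
finger_gap: 66.1
grip_force: 20.0
```

apply_moves(commands=[[0,0,0.05,0],[0,0,0,0]])

```text
t: 25.45
position: [549.6, -65.3, -25.1]
tool_rot: [180.0, -0.0, 174.3]
wrist_force: [-5.8, 0.3, 10.0]
finger_gap: 66.1
grip_force: 20.0
```

apply_moves(commands=[[0,0,-0.04,0],[0,0,0,0],[0,0,0,0],[0,0,0,0]], gripper=0.68)

```text
t: 25.78
position: [549.3, -65.2, -25.9]
tool_rot: [-180.0, -0.0, 174.3]
wrist_force: [0.6, -1.2, 0.5]
finger_gap: 79.3
grip_force: 0.0
```

apply_moves(commands=[[0,0,-0.4,0],[0,0,-0.8,0],[0,0,-1,0],[0,0,-1,0],[0,0,-1,0]])

```text
t: 26.2
position: [549.1, -65.2, 80.8]
tool_rot: [180.0, -0.0, 174.3]
wrist_force: [0.1, -0.5, -0.2]
finger_gap: 79.9
grip_force: 0.0
```

apply_moves(commands=[[0,0,-1,0],[0,0,-1,0],[0,0,-1,0],[0,0,0,0],[0,0,0,0]])

```text
t: 26.62
position: [550.7, -65.5, 156.8]
tool_rot: [-180.0, 0.3, 174.3]
wrist_force: [-0.4, -0.8, -0.2]
finger_gap: 80.0
grip_force: 0.0
```

Run:
```python
from gl import *
st(); f,c=look('wrist',38)
p=atz(f,*c,24); d=p[:2]-[593.3,-70.45]; cc,s=np.cos(-.0999),np.sin(-.0999); print('ring lock',cc*d[0]+s*d[1],-s*d[0]+cc*d[1])
x=f["color"].astype(int); m=((x[...,1]>1.6*x[...,0])&(x[...,1]>1.4*x[...,2])&(x[...,1]>40)).astype(np.uint8)
ct,h=cv2.findContours(m,cv2.RETR_CCOMP,cv2.CHAIN_APPROX_NONE)
for k in ct:
    if len(k)>30: print(cv2.fitEllipse(k))
```

```text
t 26.6167 pos [550.7 -65.5 156.8] yaw 174.3 lock -42.9 0.7 F [-0.4 -0.8 -0.2] gap 80.0
wrist [ 293  160   49   52 1109] [315.3 185.9] z38 [547.9 -66.7  38. ] [548.2 -68.8  38. ]
ring lock -42.14079544292338 -3.017657474638594
((316.7955627441406, 185.82583618164062), (47.52068328857422, 51.16826629638672), 173.183349609375)
((318.4198303222656, 185.71951293945312), (33.54277038574219, 34.016845703125), 93.43147277832031)
```

The ring lies flat: its outline is nearly round, centred at locker x −42, y −3. Next the button: move out, turn back to yaw 84 and shut the fingers.

apply_moves(commands=[[0,0,-1,0],[0.3,0,-1,0],[0.8,-0.5,0,0],[0.8,-1,0,0],[0.8,-1,0,0]], gripper=-1, force=20)

```text
t: 27.08
position: [474.4, -120.4, 202.5]
tool_rot: [180.0, -0.2, 174.4]
wrist_force: [-0.1, -1.4, 0.3]
finger_gap: 52.0
grip_force: 0.0
```

apply_moves(commands=[[0.8,-1,0,0],[0.8,-1,0,0],[0,-1,0,0],[0,-1,0,0],[0,-1,0,0]])

```text
t: 27.5
position: [422.2, -241.6, 202.1]
tool_rot: [179.9, -0.2, 174.3]
wrist_force: [0.5, 0.9, 0.2]
finger_gap: 18.6
grip_force: 0.0
```

apply_moves(commands=[[0,-1,0,0],[0,-1,0,0],[0,0,0,1],[0,0,0,1],[0,0,0,1]])

```text
t: 27.92
position: [417.6, -290.7, 201.6]
tool_rot: [179.9, -0.2, 162.0]
wrist_force: [-0.1, -0.2, -0.0]
finger_gap: 0.8
grip_force: 0.0
```

apply_moves(commands=[[0,0,0,1],[0,0,0,1],[0,0,0,1],[0,0,0,1],[0,0,0,1]])

```text
t: 28.33
position: [417.8, -290.1, 201.7]
tool_rot: [180.0, -0.2, 142.1]
wrist_force: [0.4, -1.2, -0.3]
finger_gap: 0.3
grip_force: 0.0
```

apply_moves(commands=[[0,0,0,1],[0,0,0,1],[0,0,0,1],[0,0,0,1],[0,0,0,1]])

```text
t: 28.75
position: [417.8, -290.1, 201.7]
tool_rot: [-179.9, -0.2, 122.1]
wrist_force: [0.7, -0.3, 0.3]
finger_gap: 0.5
grip_force: 0.0
```

apply_moves(commands=[[0,0,0,1],[0,0,0,1],[0,0,0,1],[0,0,0,1],[0,0,0,1]])

```text
t: 29.17
position: [417.8, -290.1, 201.7]
tool_rot: [-179.9, -0.2, 102.1]
wrist_force: [-0.5, -0.3, -0.3]
finger_gap: 0.1
grip_force: 0.0
```

apply_moves(commands=[[0,0,0,1],[0,0,0,1],[0,0,0,1],[0,0,0,1],[0,0,0,0.5]])

```text
t: 29.58
position: [417.9, -290.1, 201.7]
tool_rot: [-179.8, -0.1, 84.1]
wrist_force: [-0.2, 1.0, -0.2]
finger_gap: 0.4
grip_force: 0.0
```

Run:
```python
from gl import *
st()
for c in ('wrist','scene','top'):
    f=optics.grab_frame(c); x=f["color"].astype(int); r,g,b=x[...,0],x[...,1],x[...,2]
    m=((r>2.5*g)&(r>2.5*b)&(r>90)).astype(np.uint8); k,l,s,ce=cv2.connectedComponentsWithStats(m)
    for i in range(1,k):
        if s[i,4]>60: print(c,s[i],atz(f,*ce[i],165).round(1))
```

```text
t 29.5833 pos [ 417.9 -290.1  201.7] yaw 84.1 lock -152.7 -236.0 F [-0.2  1.  -0.2] gap 0.4
wrist [ 439  141   43   41 1344] [ 545.1 -262.2  165. ]
scene [236 237  16  13 136] [ 543.9 -263.3  165. ]
top [421 168  15  16 154] [ 546.  -263.9  165. ]
top [ 99 303   6  25  90] [225.6 445.5 165. ]
top [ 24 329  23   5  71] [193.7 597.  165. ]
```

apply_moves(commands=[[0,0.9,0,0],[0.3,1,0,0],[0.4,1,0,0],[0.4,1,0,0],[0,0.94,0,0]])

```text
t: 30.15
position: [542.9, -273.9, 203.1]
tool_rot: [-179.9, -0.1, 84.4]
wrist_force: [-0.5, 0.1, -0.3]
finger_gap: 0.6
grip_force: 0.0
```

apply_moves(commands=[[0,0,0.8,0],[0,0,0.8,0],[0,0,0.7,0],[0,0,0.4,0],[0,0,0,0]])

```text
t: 30.57
position: [539.8, -274.2, 132.6]
tool_rot: [-179.6, -0.2, 84.3]
wrist_force: [-0.4, 0.6, -0.6]
finger_gap: 0.8
grip_force: 0.0
```

Run:
```python
from gl import *
st()
```

```text
t 30.5667 pos [ 539.8 -274.2  132.6] yaw 84.3 lock -32.9 -208.1 F [-0.4  0.6 -0.6] gap 0.8
```

apply_moves(commands=[[0,0,0.2,0],[0,0,0.15,0],[0,0,0,0]])

```text
t: 30.82
position: [542.1, -275.7, 128.3]
tool_rot: [180.0, 0.0, 84.3]
wrist_force: [-0.7, -0.0, 0.5]
finger_gap: 0.4
grip_force: 0.0
```

apply_moves(commands=[[0,0,0.12,0],[0,0,0.1,0],[0,0,0,0]])

```text
t: 31.07
position: [542.7, -276.1, 124.7]
tool_rot: [179.9, 0.1, 84.3]
wrist_force: [-1.0, 1.6, 5.0]
finger_gap: 0.5
grip_force: 2.2
```

apply_moves(commands=[[0,0,0.08,0],[0,0,0.08,0],[0,0,0,0]])

```text
t: 31.32
position: [542.7, -276.2, 119.8]
tool_rot: [179.9, 0.1, 84.3]
wrist_force: [0.9, -0.1, 2.9]
finger_gap: 0.1
grip_force: 1.8
```

apply_moves(commands=[[0,0,0.1,0],[0,0,0.1,0],[0,0,0,0],[0,0,0,0]])

```text
t: 31.65
position: [542.7, -276.1, 114.1]
tool_rot: [179.9, 0.1, 84.3]
wrist_force: [0.3, -1.6, 4.8]
finger_gap: 1.1
grip_force: 2.2
```

```bash
cat >> gl.py <<'E'
q=(593.3,-70.45,-.0999)
def door(f0=None):
    """estimate door angle: compare handle/panel outline with scene mask of door"""
    f=optics.grab_frame('scene'); best=[]
    hsv=cv2.cvtColor(f["color"],cv2.COLOR_RGB2GRAY).astype(float)
    e=cv2.Canny(f["color"],40,100); dt=cv2.distanceTransform(255-e,cv2.DIST_L2,3)
    for a in np.arange(0,2.11,.02):
        pts=[]
        for t in np.linspace(-1,1,40):
            pts+= [doorpt(150,50,55*t,a),doorpt(186,6,140*t,a)]
        for t in np.linspace(.2,1,20): pts+=[doorpt(186*t,6,-140,a),doorpt(186*t,6,140,a)]
        v=[]
        for p in pts:
            u,w=proj(f,loc2w(*q,p)); v.append(min(dt[int(np.clip(round(w),0,399)),int(np.clip(round(u),0,639))],6))
        best.append((np.mean(v),round(a,2)))
    print('door',[(x[1],round(x[0],2)) for x in sorted(best)[:5]]); return f
E
python3 - <<'E'
from gl import *
st(); door()
E
```

```text
t 31.65 pos [ 542.7 -276.1  114.1] yaw 84.3 lock -29.8 -209.7 F [ 0.3 -1.6  4.8] gap 1.1
door [(np.float64(1.44), np.float32(0.35)), (np.float64(1.46), np.float32(0.39)), (np.float64(1.5), np.float32(0.56)), (np.float64(1.48), np.float32(0.59)), (np.float64(1.4), np.float32(0.7))]
```

apply_moves(commands=[[0,0,0,0],[0,0,0,0],[0,0,0,0],[0,0,0,0],[0,0,0,0]])

```text
t: 32.12
position: [542.5, -275.9, 113.9]
tool_rot: [179.9, 0.0, 84.3]
wrist_force: [2.7, -3.1, 5.4]
finger_gap: 0.0
grip_force: 2.4
```

apply_moves(commands=[[0,0,-0.6,0],[0,0,-0.8,0],[0,0,-0.8,0],[0,0,0,0],[0,0,0,0]])

```text
t: 32.53
position: [541.4, -275.0, 167.9]
tool_rot: [-179.9, -0.1, 84.3]
wrist_force: [-0.3, 0.0, -0.2]
finger_gap: 0.3
grip_force: 0.0
```

Run:
```python
from gl import *
st(); door()
for a in (1.1,1.15,1.2): print(a,np.round(doorpt(150,50,0,a),1))
```

```text
t 32.5333 pos [ 541.4 -275.   167.9] yaw 84.3 lock -31.3 -208.7 F [-0.3  0.  -0.2] gap 0.3
door [(np.float64(1.18), np.float32(0.4)), (np.float64(1.08), np.float32(0.41)), (np.float64(1.1), np.float32(0.44)), (np.float64(1.06), np.float32(0.49)), (np.float64(1.28), np.float32(0.51))]
1.1 [-58.9   0.  279.6]
1.15 [-53.1   0.  284.9]
1.2 [-46.9   0.  289.9]
```

apply_moves(commands=[[0,0,-1,0],[0,0,-1,0],[0,0,-1,0],[0,0,-1,0],[0,0,-1,0]], gripper=-0.24, force=25)

```text
t: 33.0
position: [540.7, -274.7, 291.3]
tool_rot: [-179.7, -0.2, 84.3]
wrist_force: [0.3, -0.4, -0.5]
finger_gap: 28.2
grip_force: 0.0
```

apply_moves(commands=[[0.7,-0.2,0,0],[1,-0.2,0,0],[1,-0.2,0,0],[1,-0.2,0,0],[1,-0.15,0,0]])

```text
t: 33.42
position: [528.2, -154.2, 290.0]
tool_rot: [-179.7, -0.1, 84.3]
wrist_force: [0.3, -0.4, -0.0]
finger_gap: 36.0
grip_force: 0.0
```

apply_moves(commands=[[1,0,0,0],[0,0,0,0],[0,0,0,0]])

```text
t: 33.67
position: [531.3, -129.8, 290.8]
tool_rot: [-179.8, -0.0, 84.5]
wrist_force: [0.0, -0.2, -0.7]
finger_gap: 36.5
grip_force: 0.0
```

Run:
```python
from gl import *
import pickle
st(); f=optics.grab_frame('wrist'); save(f,'w5.png')
for a in (1.1,1.15,1.2): print(a,[np.round(proj(f,loc2w(*q,doorpt(150,50,y,a))),1) for y in(-55,0,55)])
h=cv2.cvtColor(f["color"],cv2.COLOR_RGB2HSV)
for r in range(40,200,20):
    m=(h[r,:,1]<60)&(h[r,:,2]<130); i=np.flatnonzero(m); i=i[(i>200)&(i<440)]; print(r,(i.min(),i.max(),len(i)) if len(i) else None)
```

```text
t 33.6667 pos [ 531.3 -129.8  290.8] yaw 84.5 lock -55.7 -65.3 F [ 0.  -0.2 -0.7] gap 36.5
1.1 [array([314.5, 202.2]), array([314.5, 132.7]), array([314.5,  53.9])]
1.15 [array([321.8, 204. ]), array([322.2, 132.8]), array([322.8,  51.9])]
1.2 [array([329.7, 205.7]), array([330.7, 132.9]), array([331.9,  49.9])]
40 None
60 (np.int64(296), np.int64(327), 32)
80 (np.int64(317), np.int64(327), 11)
100 (np.int64(317), np.int64(327), 11)
120 (np.int64(318), np.int64(327), 10)
140 (np.int64(318), np.int64(327), 10)
160 (np.int64(318), np.int64(326), 9)
180 (np.int64(318), np.int64(326), 9)
```

apply_moves(commands=[[0.9,0.12,0,0],[0.9,0,0,0],[0.8,0,0,0],[0,0,0.7,0],[0,0,0.7,0]])

```text
t: 34.13
position: [542.4, -67.2, 258.3]
tool_rot: [179.9, 0.0, 84.3]
wrist_force: [-0.5, 0.8, -1.0]
finger_gap: 36.2
grip_force: 0.0
```

apply_moves(commands=[[0,0,0.6,0],[0,0,0.4,0],[0,0,0.2,0],[0,0,0,0]])

```text
t: 34.47
position: [540.9, -67.5, 226.5]
tool_rot: [-179.8, -0.0, 84.2]
wrist_force: [0.0, -0.1, 0.4]
finger_gap: 36.2
grip_force: 0.0
```

apply_moves(commands=[[0,0,0,0],[0,0,0,0],[0,0,0,0],[0,0,0,0],[0,0,0,0]], gripper=-1, force=25)

```text
t: 34.88
position: [540.2, -67.0, 229.4]
tool_rot: [-179.8, 0.0, 84.3]
wrist_force: [-4.3, 0.5, 3.4]
finger_gap: 9.5
grip_force: 25.0
```

Run:
```python
from gl import *
st()
A=np.linspace(1.15,0,26); P=np.array([doorpt(150,50,0,a) for a in A]); D=np.diff(P,axis=0)/25
print([(round(d[0],2),round(-d[2],2)) for d in D]); print((P[-1]-P[0]).round(1))
```

```text
t 34.8833 pos [540.2 -67.  229.4] yaw 84.3 lock -53.2 -1.8 F [-4.3  0.5  3.4] gap 9.5
[(np.float64(-0.22), np.float64(0.19)), (np.float64(-0.21), np.float64(0.2)), (np.float64(-0.2), np.float64(0.21)), (np.float64(-0.19), np.float64(0.22)), (np.float64(-0.18), np.float64(0.23)), (np.float64(-0.17), np.float64(0.24)), (np.float64(-0.15), np.float64(0.25)), (np.float64(-0.14), np.float64(0.25)), (np.float64(-0.13), np.float64(0.26)), (np.float64(-0.12), np.float64(0.27)), (np.float64(-0.11), np.float64(0.27)), (np.float64(-0.09), np.float64(0.28)), (np.float64(-0.08), np.float64(0.28)), (np.float64(-0.07), np.float64(0.28)), (np.float64(-0.06), np.float64(0.29)), (np.float64(-0.04), np.float64(0.29)), (np.float64(-0.03), np.float64(0.29)), (np.float64(-0.02), np.float64(0.29)), (np.float64(-0.0), np.float64(0.29)), (np.float64(0.01), np.float64(0.29)), (np.float64(0.02), np.float64(0.29)), (np.float64(0.04), np.float64(0.29)), (np.float64(0.05), np.float64(0.29)), (np.float64(0.06), np.float64(0.28)), (np.float64(0.08), np.float64(0.28))]
[ -48.5    0.  -165. ]
```

apply_moves(commands=[[0,-0.22,0.19,0],[0,-0.21,0.2,0],[0,-0.2,0.21,0],[0,-0.19,0.22,0],[0,-0.18,0.23,0]])

```text
t: 35.3
position: [517.0, -64.6, 202.4]
tool_rot: [179.9, 0.0, 84.3]
wrist_force: [0.5, -0.4, 3.7]
finger_gap: 9.1
grip_force: 25.0
```

apply_moves(commands=[[0,-0.17,0.24,0],[0,-0.15,0.25,0],[0,-0.14,0.25,0],[0,-0.13,0.26,0],[0,-0.12,0.27,0]])

```text
t: 35.72
position: [499.5, -62.8, 169.9]
tool_rot: [179.9, -0.0, 84.3]
wrist_force: [3.2, 0.9, 0.8]
finger_gap: 9.3
grip_force: 25.0
```

apply_moves(commands=[[0,-0.11,0.27,0],[0,-0.09,0.28,0],[0,-0.08,0.28,0],[0,-0.07,0.28,0],[0,-0.06,0.29,0]])

```text
t: 36.13
position: [489.7, -61.6, 135.2]
tool_rot: [179.9, -0.0, 84.3]
wrist_force: [5.3, 0.4, 2.9]
finger_gap: 9.2
grip_force: 25.0
```

Run:
```python
from gl import *
st(); door()
for a in (0,.4,.46,.5): print(a,np.round(doorpt(150,50,0,a),1))
```

```text
t 36.1333 pos [489.7 -61.6 135.2] yaw 84.3 lock -104.0 -1.5 F [5.3 0.4 2.9] gap 9.2
door [(np.float64(0.48), np.float32(0.81)), (np.float64(0.5), np.float32(0.81)), (np.float64(0.52), np.float32(0.91)), (np.float64(0.46), np.float32(0.93)), (np.float64(0.54), np.float32(1.06))]
0 [-101.6    0.   119.9]
0.4 [-107.1    0.   182.5]
0.46 [-105.8    0.   191.9]
0.5 [-104.6    0.   198.1]
```

apply_moves(commands=[[0,-0.02,0.29,0],[0,-0.02,0.29,0],[0,-0.01,0.29,0],[0,0,0.29,0],[0,0.01,0.29,0]])

```text
t: 36.6
position: [488.0, -61.4, 98.5]
tool_rot: [-180.0, -0.0, 84.3]
wrist_force: [2.1, 2.3, 4.1]
finger_gap: 9.2
grip_force: 25.0
```

apply_moves(commands=[[0,0.02,0.25,0],[0,0.03,0.2,0],[0,0.03,0.15,0],[0,0.03,0.12,0],[0,0.03,0.12,0]])

```text
t: 37.02
position: [490.6, -61.7, 77.5]
tool_rot: [-179.8, -0.0, 84.3]
wrist_force: [-2.4, 2.8, 3.7]
finger_gap: 9.3
grip_force: 25.0
```

apply_moves(commands=[[0,0.02,0.1,0],[0,0.02,0.1,0],[0,0.02,0.08,0],[0,0,0,0]])

```text
t: 37.35
position: [492.2, -61.9, 70.2]
tool_rot: [-179.9, -0.0, 84.3]
wrist_force: [-1.2, 4.7, -0.8]
finger_gap: 9.2
grip_force: 25.0
```

apply_moves(commands=[[0,0.01,0.08,0],[0,0.01,0.06,0],[0,0,0,0]])

```text
t: 37.6
position: [493.0, -62.0, 67.2]
tool_rot: [-179.9, -0.0, 84.3]
wrist_force: [-2.1, 3.8, 2.1]
finger_gap: 9.4
grip_force: 25.0
```

apply_moves(commands=[[0,0.01,0.06,0],[0,0.01,0.06,0],[0,0,0,0]])

```text
t: 37.85
position: [493.8, -62.1, 64.5]
tool_rot: [-180.0, -0.0, 84.3]
wrist_force: [-1.7, 4.7, 2.2]
finger_gap: 9.1
grip_force: 25.0
```

apply_moves(commands=[[0,0,0.06,0],[0,0,0.04,0],[0,0,0,0]])

```text
t: 38.1
position: [494.2, -62.1, 63.2]
tool_rot: [-180.0, -0.0, 84.3]
wrist_force: [-4.3, 5.1, 6.6]
finger_gap: 9.1
grip_force: 25.0
```

apply_moves(commands=[[0,0,0.06,0],[0,0,0,0],[0,0,0,0]])

```text
t: 38.35
position: [494.2, -62.1, 63.0]
tool_rot: [-180.0, -0.0, 84.3]
wrist_force: [-8.4, 5.5, 13.9]
finger_gap: 9.1
grip_force: 25.0
```

Run:
```python
from gl import *
st(); door()
```

```text
t 38.35 pos [494.2 -62.1  63. ] yaw 84.3 lock -99.5 -1.6 F [-8.4  5.5 13.9] gap 9.1
door [(np.float64(0.02), np.float32(0.58)), (np.float64(0.04), np.float32(0.73)), (np.float64(0.0), np.float32(0.9)), (np.float64(0.06), np.float32(1.07)), (np.float64(0.08), np.float32(1.32))]
```

apply_moves(commands=[[0,0,-0.08,0],[0,0,0,0],[0,0,0,0],[0,0,0,0]], gripper=-0.5)

```text
t: 38.73
position: [494.1, -62.7, 62.4]
tool_rot: [180.0, 0.0, 84.3]
wrist_force: [-0.5, 0.4, -0.2]
finger_gap: 23.3
grip_force: 0.0
```

apply_moves(commands=[[0,0,-0.3,0],[0,0,-0.6,0],[0,0,-1,0],[0,0,-1,0],[0,0,-1,0]])

```text
t: 39.15
position: [493.9, -62.5, 161.4]
tool_rot: [-180.0, 0.0, 84.3]
wrist_force: [-0.0, -0.4, 0.3]
finger_gap: 23.7
grip_force: 0.0
```

apply_moves(commands=[[0,-1,0,0],[0,-1,0,0],[0,-1,0,0],[0,0,0,0],[0,0,0,0]])

```text
t: 39.57
position: [419.3, -55.0, 160.7]
tool_rot: [179.9, 0.0, 84.3]
wrist_force: [-0.4, -0.1, -0.2]
finger_gap: 24.0
grip_force: 0.0
```

Run:
```python
from gl import *
import pickle
F=pickle.load(open('F.pkl','rb'))['scene']
st(); f=door()
for n,(x0,y0,x1,y1) in {'mug':(345,128,386,168),'box':(394,158,440,198),'btn':(234,235,256,252)}.items():
    t=F["color"][y0:y1,x0:x1]; r=cv2.matchTemplate(f["color"][y0-8:y1+8,x0-8:x1+8],t,cv2.TM_CCOEFF_NORMED); _,m,_,l=cv2.minMaxLoc(r); print(n,round(m,2),l[0]-8,l[1]-8)
look('top')
```

```text
t 39.5667 pos [419.3 -55.  160.7] yaw 84.3 lock -174.7 -2.0 F [-0.4 -0.1 -0.2] gap 24.0
door [(np.float64(0.02), np.float32(0.46)), (np.float64(0.04), np.float32(0.57)), (np.float64(0.0), np.float32(1.01)), (np.float64(0.06), np.float32(1.18)), (np.float64(0.08), np.float32(1.6))]
mug 0.99 0 0
box 1.0 0 0
btn 0.89 0 0
top none
```

The mug, box and button are unmoved and the ring is inside. I'll check "fully closed" by pressing gently on the bar with shut fingers; contact is expected at reported z≈86.

apply_moves(commands=[[0,1,0,0],[0,1,0,0],[0,1,0,0],[0,0,0.8,0],[0,0,0.8,0]], gripper=-1, force=20)

```text
t: 40.08
position: [497.4, -62.9, 121.0]
tool_rot: [179.8, 0.0, 84.3]
wrist_force: [-0.1, 0.4, -0.2]
finger_gap: 1.0
grip_force: 0.0
```

apply_moves(commands=[[0,0,0.7,0],[0,0,0.3,0],[0,0,0.1,0],[0,0,0,0]])

```text
t: 40.42
position: [494.2, -62.3, 92.2]
tool_rot: [-179.9, -0.0, 84.3]
wrist_force: [0.8, 0.9, -0.3]
finger_gap: 0.3
grip_force: 0.0
```

apply_moves(commands=[[0,0,0.1,0],[0,0,0.1,0],[0,0,0,0]])

```text
t: 40.67
position: [494.5, -62.4, 88.3]
tool_rot: [179.9, 0.0, 84.3]
wrist_force: [0.2, 0.7, -1.1]
finger_gap: 0.4
grip_force: 0.0
```

apply_moves(commands=[[0,0,0.08,0],[0,0,0,0]])

```text
t: 40.83
position: [494.8, -62.4, 86.8]
tool_rot: [179.9, 0.0, 84.3]
wrist_force: [-0.4, -0.4, 0.9]
finger_gap: 0.5
grip_force: 1.0
```

apply_moves(commands=[[0,0,0.08,0],[0,0,0,0]])

```text
t: 41.0
position: [495.0, -62.4, 86.6]
tool_rot: [179.9, 0.0, 84.3]
wrist_force: [-6.0, 1.8, 11.5]
finger_gap: 0.4
grip_force: 5.9
```

apply_moves(commands=[[0,0,0.06,0],[0,0,0,0]])

```text
t: 41.17
position: [495.0, -62.5, 86.5]
tool_rot: [179.9, 0.0, 84.3]
wrist_force: [-8.4, 1.5, 18.2]
finger_gap: 0.7
grip_force: 9.2
```

Contact came at 86.6 (bar at 120) and it's rigid at 18 N, so the door is fully closed. I'll retreat and hand in.

apply_moves(commands=[[0,0,-0.4,0],[0,0,-0.8,0],[0,0,-1,0],[0,-0.8,-1,0],[0,-1,0,0]])

```text
t: 41.58
position: [452.7, -58.7, 168.3]
tool_rot: [179.5, 0.1, 84.3]
wrist_force: [0.6, 0.4, 1.1]
finger_gap: 0.6
grip_force: 0.0
```

apply_moves(commands=[[0,-1,0,0],[0,-0.8,0,0],[0,0,0,0],[0,0,0,0],[0,0,0,0]])

```text
t: 42.0
position: [405.0, -53.4, 162.5]
tool_rot: [179.9, 0.0, 84.3]
wrist_force: [-0.1, -0.5, -0.3]
finger_gap: 0.4
grip_force: 0.0
```

Run:
```python
from gl import *
st(); door(); print(arm.sign_off())
```

```text
t 42.0 pos [405.  -53.4 162.5] yaw 84.3 lock -189.1 -1.9 F [-0.1 -0.5 -0.3] gap 0.4
door [(np.float64(0.02), np.float32(0.47)), (np.float64(0.04), np.float32(0.59)), (np.float64(0.0), np.float32(1.01)), (np.float64(0.06), np.float32(1.2)), (np.float64(0.08), np.float32(1.58))]
the job is handed in; nothing more can be done
None
```

The job is handed in at 42 s: the green ring lies flat on the locker floor, the stay was released with the red button, the door was lowered gently to its closed stop, and the mug and wooden box were not moved.

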